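# Refit the latch spring of an instrument drawer, stow the forceps and latch the drawer

## Task

The latch spring has come off this instrument drawer unit and lies loose on its deck. First hook the spring's bent end through the hole in the latch lever's upturned tab, from the drawer-front side, and stretch its ring over the post on the other side of the deck so that it holds by itself; then lay every pair of forceps from the bench into the open drawer and push the drawer fully home until the latch roller drops in behind the striker pin. Leave the roll of tape and the yellow-lidded cup where they are.

Things in the scene. Friction and masses are not known exactly. Their poses are not given: they have to be found in the camera images.
- spring_shank (a point): middle of the flat-sided grip shank of the loose steel tension spring, 34 mm long (x), 12 wide (y: grasp across it), 16 high; it lies flat, axis 8 mm above the deck. x runs along the spring from hook to ring, z up. Ring centre at x = +35 mm; coil, 16 mm thick, from x = -17 to -66 mm. Shank, ring and hook lie in one level plane; 210 g in all
- spring_ring (a point): centre of the spring's end ring (wire 4.4 mm, inside 28 mm, outside 37 mm across), rigid with the shank; same axes
- hook_leg (a point): point on the straight leg of the spring's bent hook (wire 4.8 mm): closed, it lies 122 mm from the ring centre along -x and 10 mm to -y of the spring's axis. There the wire turns 90 degrees and the leg runs 20 mm along the spring's -y, its last 3 mm turned a little towards the ring. Axes as spring_shank
- hook_tip (a point): point near the end of the hook's leg, 19 mm to -y of the spring's axis; axes as spring_shank
- spring_hook (a joint): stretch of the spring, m: 0 closed, at most 0.055; it pulls with 1.5 N at once and 150 N per m more. Fitted it is stretched about 25 mm (5 N)
- hole (a point): centre of the round 18 mm hole in the latch lever's upturned tab, 90 mm above the bench (deck: 60 mm). Tab: 4 mm plate, 36 mm wide (y), 11 to 45 mm above the deck. Lever axes: x along the hole, away from the drawer front; z up. The leg goes in along +x from the drawer-front side, the spring lying along +y of this frame, its axis ending about 10 mm in front of the tab's middle
- lever (a joint): latch lever on an upright pivot on the deck, rad: 0 = at its stop, where the fitted spring holds it; grows to 0.30 as the tab swings away from the post. Loose without its spring. The passing striker pushes it to about 0.13; latched, with the drawer home, it reads 0 to 0.05
- lever_pivot (a point): point on the lever's pivot axis at the height of the hole, 45 mm behind it; axes as hole. The pivot bolt's top is 28 mm above the deck; the black latch roller, 16 mm across, is under the bar 45 mm farther back
- post (a point): axis of the spring post where the ring sits, 90 mm above the bench, 30 above the deck. Base 20 mm thick to 24 mm above the deck, neck 8 mm to 37, head 13 mm with its top at 41. Unit axes: x away from the drawer front, y away from the lever, z up. With the lever at 0 the hole is 163.5 mm to -y and 6 to +x. Fitted, the ring's far inner side bears on the neck (centre 10 mm off, towards hole)
- tray (a point): centre of the drawer's tray floor, 10 mm above the bench; moves with the drawer; unit axes (x away from the drawer front). Inside: 85 mm (x) by 204 mm (y), walls 29 mm high; open, it is wholly in front of the deck. The fixed unit is 230 mm wide (y), 170 deep; its deck is 60 mm above the bench, with 46 mm clear between tray floor and deck
- drawer_front (a point): centre of the drawer's front panel on its outer face, 34 mm above the bench; the panel is 226 mm wide, 5 to 57 mm above the bench; a pull lip 100 mm wide, 50 to 55 mm above the bench, stands out 13 mm. Unit axes: push along +x
- drawer (a joint): opening of the drawer, m: 0 fully home, 0.105 fully open. About 0.8 N of friction; with the spring fitted about 7 N more from 21 to 10 mm before home, where the striker passes the roller, then the latch pulls it in and holds it
- forceps_0_mid (a point): middle of a pair of plain steel forceps lying flat on the bench (may be absent), 122 mm long (y), 14 wide (x), 10 high, 28 g; this point is 5 mm above its underside, z up
- forceps_1_mid (a point): middle of a pair of plain steel forceps lying flat on the bench (may be absent), 122 mm long (y), 14 wide (x), 10 high, 28 g; this point is 5 mm above its underside, z up
- forceps_2_mid (a point): middle of a pair of plain steel forceps lying flat on the bench (may be absent), 122 mm long (y), 14 wide (x), 10 high, 28 g; this point is 5 mm above its underside, z up
- forceps_3_mid (a point): middle of a pair of plain steel forceps lying flat on the bench (may be absent), 122 mm long (y), 14 wide (x), 10 high, 28 g; this point is 5 mm above its underside, z up
- tape: roll of tape lying flat on the bench, 96 mm across, 25 mm high; a bystander, origin at its underside's centre
- yellow_cup: specimen cup with a yellow lid, 65 mm across, 66 mm high; a bystander, origin at its underside's centre
- spring: the ring end of the spring (the same frame as spring_ring)

How it is judged:
By the outcome, as a careful person would: the job done as asked, in the order asked, and still so for the second after the job is handed in, with the robot touching nothing.
Of forceps_0, forceps_1, forceps_2, forceps_3 only 2 to 4 are there at a start; the rules pass over those that are not, and their reading is None.
At some moment in a run one of forceps_0, forceps_1, forceps_2, forceps_3 may be knocked a few centimetres aside while the robot is not near it.
It also fails if it takes over 210 s, if anything falls off the work surface, if the arm or the gripper's body presses on something with over 40 N, if the wrist force passes 120 N, or if a joint passes its speed limit or range.

## Robot

A 6-joint arm with a two-finger parallel gripper is mounted at the origin on a cart in front of the work surface, level with it; the furniture and walls round the work are solid. World frame = base frame: x ahead of the robot, y to its left, z up, the work surface at z = 0. Lengths are in m, angles in degrees, forces in N, time in s.
With the tool pointing down it reaches from about 0.4 to 0.825 m from the base axis. Payload 7 kg.
Tool frame: the origin (TCP) lies on the centre line of the jaws, within the pads' length; the fingertips stand 19 mm ahead of it and the grasp point (between the pads) is the TCP; z points along the fingers, y is the line along which they close (so a half turn about z gives the same grasp; the last joint's range is limited). The gripper opens to 88 mm and grips with 3 to 60 N. Pads are 19 mm wide; open, the fingers measure 130 mm over their backs; the gripper's body (78 mm by 193 mm) begins 47 mm behind the grasp point.
Start: joints at [-54.769, 20.546, 0.682, 0, -70.136, -16.507], TCP at [0.217, -0.639, 0.246] pointing down, gripper open.
Joint ranges: [-176.03, 176.03], [-82.01, 121.73], [-58.28, 71.71], [-173.87, 95.51], [-174.79, -0.11], [-173.66, 173.66]. Speed limits (degrees/s): [136.94, 136.94, 172.46, 180, 180, 180].

## Interface

Orientations are given as [roll, pitch, yaw] about the fixed x, y, z axes, in that order (R = Rz(yaw) Ry(pitch) Rx(roll)).
In Python, from plant import * gives the robot as it stands. The module is installed in compiled form; this text tells all that it offers.
- The arm moves only by the tool play_rows, never from a script. Its argument "deltas" is a list of rows, each a list of 6 numbers: the shift along the world's x, y, z scaled (see below), then the turn, a rotation vector about the world's x, y, z scaled (see below). A call has 1 to 10 rows; each row shifts and turns the commanded pose from where the row before left it; what a row does not reach is not made up. The controller multiplies each number of a shift by 800 mm and each number of a turn by 180 degrees. A row lasts 1/10 s, in which the tool goes at most 50 mm and 8.59 degrees, less where a joint would pass 70% of its speed; a pose out of reach is approached as far as the arm can. A call with a number of a shift or a turn outside -1 to 1 is refused whole. A call with a gripper value outside its range is refused whole. "gripper" is the gripper command: -1 is shut, 1 is fully open, values between are in proportion, set as the call begins (left out, the last holds). The fingers move at their own pace and stop on an object; the grip force is fixed at half the most. Time passes only in rows, so rows that do not move let the fingers close. It gives the time, the measured TCP pose, the force, the opening and the grip force at its end, in the units of the state.
- get_obs(): the state, without advancing time (a new reading comes with each control period).
- snapshot(name): name is "scene" or "top" or "wrist"; returns (picture, depth): 384x512x3 uint8, blue, green, red; 384x512 float32, m along the optical axis (not along the pixel's ray), 0 where there is no reading.
- camera_model(name): a dict with "fx", "fy", "cx", "cy" (pixels), "world_to_cam" (4x4, takes a point from world to camera coordinates). Camera axes: x right, y down, z forward; pixel columns grow to the right and rows downward; lengths in m; the calibration is good to about 2 mm. The wrist camera is an equidistant fisheye: a pixel r from the principal point sees the ray r / f radians off the axis. A picture is of the moment at which its call begins: read the wrist's pose just before it. camera_model takes no time and is no camera call; for the wrist camera it gives the pose at the moment of the call.
- close_job(): hands the job in; it is judged then, once.
The state is a dict: "clock": time; "joint_pos": joint angles; "qvel": joint speeds; "tau": joint torques, N m; "tool_pos": TCP position; "orientation": TCP orientation; "force": force on the tool from outside, world axes, zero at the start; "moment": the same for the moment, N m; "opening": finger opening in m; "gripper_force": force on a finger pad.
Only numpy, scipy, OpenCV 4.12 (cv2) and the standard library are available. Lean on these libraries where they do the work, as an engineer would, in place of code of your own. Each camera call takes 0.05 s, during which the arm holds its last target. There are 200 camera calls.

## Working session

There is one attempt and no reset: what is moved stays moved. The work goes in short steps, Python scripts to look and compute and a tool call to move; the robot and the scene stay as the last step left them, time stands still between calls to the robot, and variables do not carry over. Pictures are saved under pics/ and viewed, at most 14 in all, crops included, and the job is handed in when it is done.

Besides the shell and the picture viewer there is one more tool, called after "Emit:" by a JSON object that holds its "api" and its "payload". play_rows: Moves the arm, as the interface text tells. Its arguments: {"type":"object","properties":{"deltas":{"type":"array","items":{"type":"array","items":{"type":"number","minimum":-1,"maximum":1}}},"gripper":{"type":"number"}},"required":["deltas"]}

```bash
mkdir -p pics; ls
python3 - <<'E'
from plant import *
import cv2,numpy as np
o=get_obs();print(o['clock'],o['tool_pos'],o['orientation'],o['opening'])
for n in ['scene','top']:
    p,d=snapshot(n);cv2.imwrite(f'pics/{n}0.png',p);np.save(f'pics/{n}0.npy',d);m=camera_model(n);print(n,m['fx'],m['cx'],m['cy'],np.linalg.inv(m['world_to_cam']).round(3).tolist())
p=np.hstack([cv2.imread('pics/scene0.png'),cv2.imread('pics/top0.png')])
E
```

```text
pics
0.0 [ 0.21650316 -0.63885894  0.24463537] [ 1.79906789e+02 -9.37939759e-03 -1.61283110e+02] 0.08748685595859895
scene 372.25493793109615 257.98531866759515 194.46260303350914 [[0.625, -0.451, 0.638, -0.296], [-0.781, -0.364, 0.508, -0.445], [0.003, -0.815, -0.579, 0.83], [0.0, 0.0, 0.0, 1.0]]
top 409.346722683365 258.77287139473987 187.3014523707931 [[-0.027, -0.993, 0.117, 0.334], [-1.0, 0.027, 0.003, 0.186], [-0.006, -0.117, -0.993, 1.453], [0.0, 0.0, 0.0, 1.0]]
```

Run:
```python
import cv2
p=cv2.imread('pics/top0.png');cv2.imwrite('pics/top0b.png',cv2.resize(p,(800,600),interpolation=cv2.INTER_CUBIC))
```

```text
(no output)
```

View pics/top0b.png

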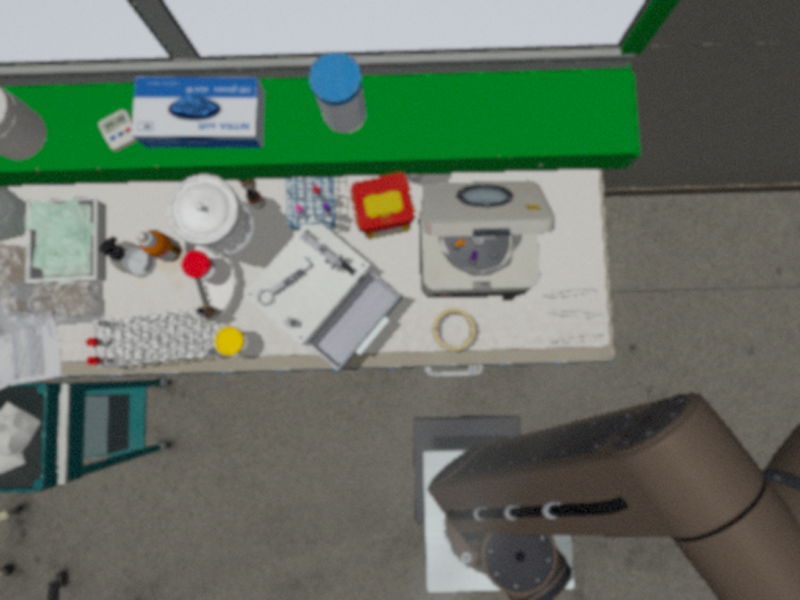

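View pics/scene0.png

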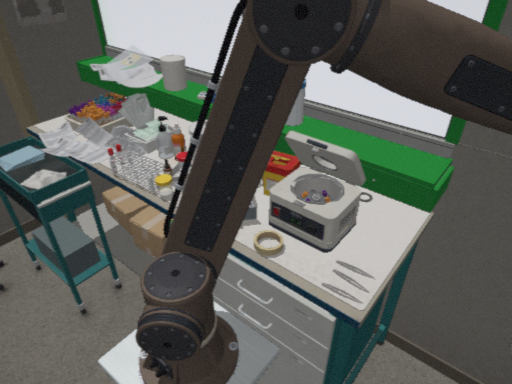

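The top view (800x600) shows the drawer unit at about (325,295) with the spring at (285,282), the lever near (330,248) and the post near (293,322). The drawer is open toward (360,320). Three forceps lie near (570,295), (570,315) and (575,342). The tape is at (455,330) and the cup at (230,342).

```bash
cat > h.py <<'E'
from plant import *
import cv2,numpy as np
from scipy.spatial.transform import Rotation as Ro
def ray(m,u,v,fish=False):
    T=np.linalg.inv(m['world_to_cam']);x=(u-m['cx'])/m['fx'];y=(v-m['cy'])/m['fy']
    if fish:
        r=np.hypot(x,y);s=np.sin(r)/r if r>1e-9 else 1;d=np.array([x*s,y*s,np.cos(r)])
    else: d=np.array([x,y,1])
    return T[:3,3],T[:3,:3]@d
def onplane(m,u,v,z,fish=False):
    o,d=ray(m,u,v,fish);return o+d*(z-o[2])/d[2]
def proj(m,P,fish=False):
    c=m['world_to_cam']@np.append(P,1)
    if fish:
        r=np.hypot(c[0],c[1]);k=np.arctan2(r,c[2])/max(r,1e-9);return np.array([m['fx']*c[0]*k+m['cx'],m['fy']*c[1]*k+m['cy']])
    return np.array([m['fx']*c[0]/c[2]+m['cx'],m['fy']*c[1]/c[2]+m['cy']])
def warp(m,p,c,yaw,z,half,s,name=None):
    # rectified view of plane z from wrist: centre c(x,y), image up = dir yaw(deg), s px per m
    W,H=int(2*half[1]*s),int(2*half[0]*s)
    f=np.array([np.cos(np.radians(yaw)),np.sin(np.radians(yaw))]);l=np.array([-f[1],f[0]])
    U,V=np.meshgrid(np.arange(W),np.arange(H))
    a=(H/2-V)/s;b=(W/2-U)/s
    P=np.stack([c[0]+a*f[0]+b*l[0],c[1]+a*f[1]+b*l[1],np.full(a.shape,z),np.ones(a.shape)],-1)@m['world_to_cam'].T
    r=np.hypot(P[...,0],P[...,1]);k=np.arctan2(r,P[...,2])/np.maximum(r,1e-9)
    return cv2.remap(p,(m['fx']*P[...,0]*k+m['cx']).astype(np.float32),(m['fy']*P[...,1]*k+m['cy']).astype(np.float32),cv2.INTER_CUBIC)
E
python3 - <<'E'
from h import *
m=camera_model('top');k=.64
for n,u,v,z in [('spring',285,282,.068),('ring',264,297,.068),('lever',330,248,.07),('post',293,322,.1),('traymid',352,322,.01),('cornerR',403,298,.057),('cornerL',340,366,.057),('deckback',315,226,.06),('deckleft',250,290,.06),('f',570,295,.005),('f',570,315,.005),('f',575,342,.005),('tape',455,330,.025),('cup',230,342,.066)]:
    print(n,onplane(m,u*k,v*k,z).round(3))
m=camera_model('wrist');print(m['fx'],m['cx'],m['cy']);o=get_obs()
T=np.linalg.inv(m['world_to_cam']);R=Ro.from_euler('xyz',o['orientation'],degrees=True).as_matrix()
print((R.T@(T[:3,3]-o['tool_pos'])).round(3),(R.T@T[:3,:3]).round(3))
p=cv2.imread('pics/top0.png');a=cv2.resize(p[135:240,150:270],None,fx=5,fy=5,interpolation=cv2.INTER_CUBIC);cv2.imwrite('pics/c1.png',a)
E
```

```text
spring [0.528 0.45  0.068]
ring [0.496 0.496 0.068]
lever [0.6  0.35 0.07]
post [0.437 0.427 0.1  ]
traymid [0.44 0.31 0.01]
cornerR [0.487 0.193 0.057]
cornerL [0.342 0.334 0.057]
deckback [0.652 0.384 0.06 ]
deckleft [0.513 0.529 0.06 ]
f [ 0.489 -0.186  0.005]
f [ 0.443 -0.184  0.005]
f [ 0.382 -0.192  0.005]
tape [0.415 0.079 0.025]
cup [0.4   0.57  0.066]
297.3186396354542 259.816957294321 192.7461177786353
[ 0.07  -0.001 -0.138] [[-0.001 -0.966 -0.257]
 [ 1.    -0.001 -0.001]
 [ 0.    -0.257  0.966]]
```

View pics/c1.png

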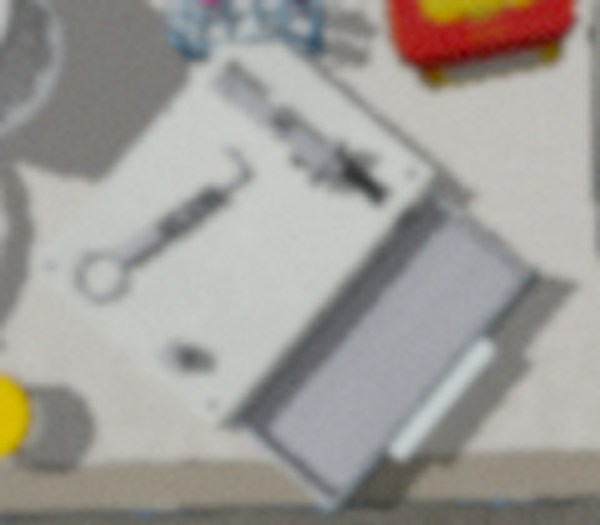

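Emit:
{"api": "play_rows", "payload": {"deltas": [[0.0255,0.0486,0.0094,0,0,0.03],[0.0255,0.0486,0.0094,0,0,0.03],[0.0255,0.0486,0.0094,0,0,0.03],[0.0255,0.0486,0.0094,0,0,0.03],[0.0255,0.0486,0.0094,0,0,0.03],[0.0255,0.0486,0.0094,0,0,0.03],[0.0255,0.0486,0.0094,0,0,0.03],[0.0255,0.0486,0.0094,0,0,0.03],[0.0255,0.0486,0.0094,0,0,0.03],[0.0255,0.0486,0.0094,0,0,0.03]], "gripper": 1}}

```text
clock: 1.1
tool_pos: [0.4209, -0.2487, 0.321]
orientation: [180.0, 0.0, -107.1]
force: [0.8, -0.1, 0.5]
opening: 0.0876
gripper_force: 0.0
```

Run:
```python
from h import *
m=camera_model('wrist');p,d=snapshot('wrist');cv2.imwrite('pics/w1.png',p);import pickle;pickle.dump(m,open('pics/w1.pkl','wb'))
```

Emit:
{"api": "play_rows", "payload": {"deltas": [[0.003,0.06,0,0,0,0.03],[0.003,0.06,0,0,0,0.03],[0.003,0.06,0,0,0,0.03],[0.003,0.06,0,0,0,0.03],[0.003,0.06,0,0,0,0.03],[0.003,0.06,0,0,0,0.03],[0.003,0.06,0,0,0,0.03],[0.003,0.06,0,0,0,0.03],[0.003,0.06,0,0,0,0.03],[0.003,0.06,0,0,0,0.03]]}}

```text
clock: 2.15
tool_pos: [0.4441, 0.2315, 0.3208]
orientation: [-180.0, 0.0, -53.0]
force: [0.8, -0.1, 0.9]
opening: 0.0877
gripper_force: 0.0
```

Emit:
{"api": "play_rows", "payload": {"deltas": [[0.015,0.05,-0.02,0,0,0],[0.015,0.05,-0.02,0,0,0],[0.015,0.05,-0.02,0,0,0],[0.015,0.05,-0.02,0,0,0],[0,0,0,0,0,0]]}}

```text
clock: 2.65
tool_pos: [0.4924, 0.3925, 0.2516]
orientation: [179.6, -0.1, -53.2]
force: [-0.9, 0.1, -1.5]
opening: 0.0877
gripper_force: 0.0
```

Run:
```python
from h import *
import pickle
o=get_obs();print(o['tool_pos'],o['orientation'],o['joint_pos'])
m=camera_model('wrist');p,d=snapshot('wrist');cv2.imwrite('pics/w2.png',p);pickle.dump(m,open('pics/w2.pkl','wb'))
a=warp(m,p,(0.49,0.37),45.8,.06,(.15,.2),2000)
cv2.imwrite('pics/w2r.png',a)
m1=pickle.load(open('pics/w1.pkl','rb'));a=warp(m1,cv2.imread('pics/w1.png'),(0.45,-0.2),0,.005,(.15,.2),2000);cv2.imwrite('pics/w1r.png',a)
```

```text
[0.49240986 0.39248137 0.25162895] [ 1.79642117e+02 -7.90164151e-02 -5.31837545e+01] [ 5.62640663e+01  1.63229143e+01 -4.57124364e+00 -4.76772569e-02
 -6.94696209e+01 -1.94312052e+01]
```

View pics/w2r.png

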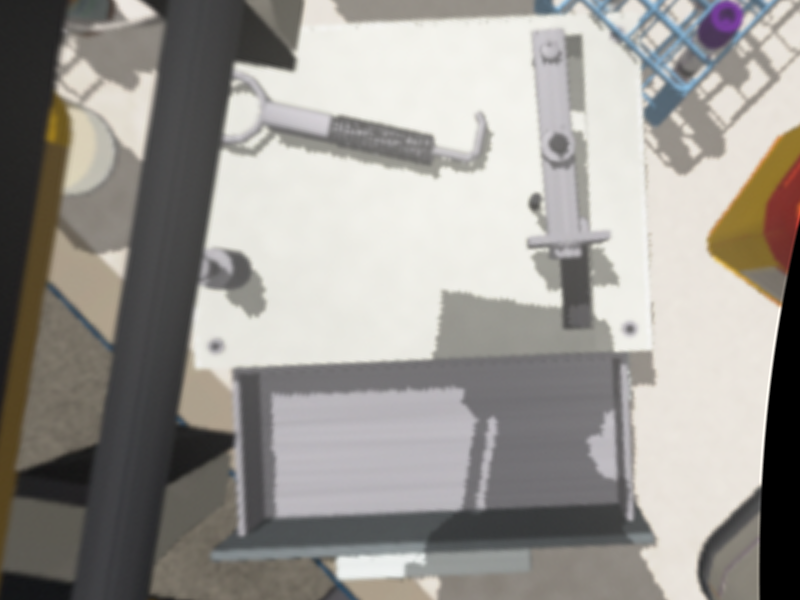

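View pics/w1r.png

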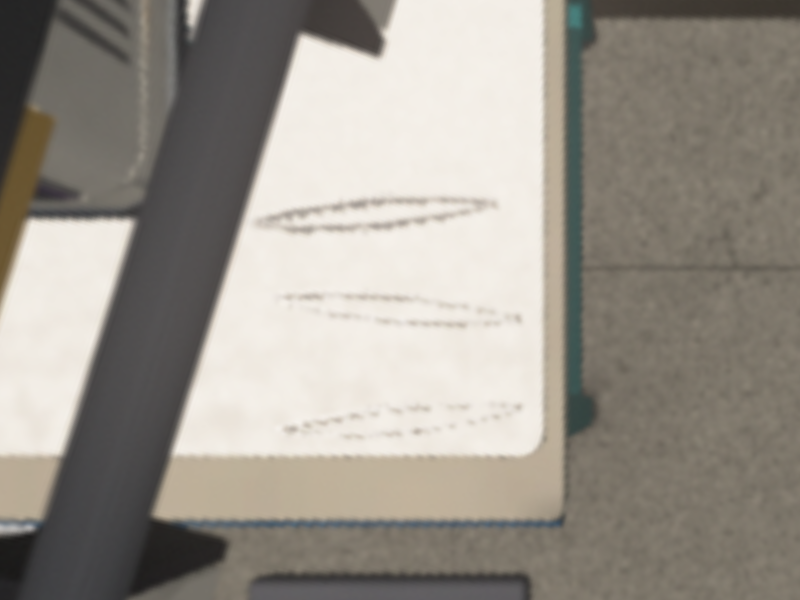

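The rectified deck view (2000 px/m, up = yaw 45.8°) shows the ring at (243,108), the shank from (268,112) to (330,125), and the hook corner and tip at (478,155) and (480,115). The tab runs (528,243)–(610,233), the pivot bolt is at (558,145) and the post is near (225,268). The bench view shows three forceps, centred near (377,215), (400,310) and (403,420).

```bash
cat >> h.py <<'E'
def rect2w(m,uv,c,yaw,z0,half,s,z):
    f=np.array([np.cos(np.radians(yaw)),np.sin(np.radians(yaw))]);l=np.array([-f[1],f[0]])
    xy=np.array(c)+f*(half[0]-uv[1]/s)+l*(half[1]-uv[0]/s)
    C=np.linalg.inv(m['world_to_cam'])[:3,3];P=np.append(xy,z0);return C+(P-C)*(z-C[2])/(z0-C[2])
E
python3 - <<'E'
from h import *
import pickle
m=pickle.load(open('pics/w2.pkl','rb'))
g=lambda u,v,z:rect2w(m,(u,v),(.49,.37),45.8,.06,(.15,.2),2000,z)
print('cam',np.linalg.inv(m['world_to_cam'])[:3,3])
R=g(243,108,.068);S=g(299,119,.070);K=g(480,154,.068)
print('ring',R,'shank',S,'hookcorner',K)
d=R-S;print('yaw',np.degrees(np.arctan2(d[1],d[0])),np.hypot(*d[:2]));d=R-g(432,150,.068);print(np.degrees(np.arctan2(d[1],d[0])),np.hypot(*d[:2]))
d=g(478,155,.068)-g(481,118,.068);print('leg',np.linalg.norm(d))
a,b=g(528,243,.105),g(610,233,.105);t=a-b;print('tab',(a+b)/2,np.linalg.norm(t),np.degrees(np.arctan2(t[1],t[0]))-90)
pv=g(558,145,.088);print('pivot',pv);t=(a+b)/2;d=pv-t;print('tab-pivot',np.hypot(*d[:2]),np.degrees(np.arctan2(d[1],d[0])))
print('roller end',g(550,50,.075))
for z,uv in((.06,(232,268)),(.101,(208,268))):print('post',g(*uv,z))
c=[g(640,60,.06),g(652,352,.06),g(200,365,.06)]
d=c[0]-c[1];print(np.degrees(np.arctan2(d[1],d[0])));d=c[2]-c[1];print(np.degrees(np.arctan2(d[1],d[0]))-90)
m=pickle.load(open('pics/w1.pkl','rb'))
for uv,e in [((377,215),((258,222),(497,205))),((400,310),((278,297),(521,321))),((403,420),((285,432),(521,407)))]:
    q=[rect2w(m,x,(.45,-.2),0,.005,(.15,.2),2000,.005) for x in (uv,)+e];d=q[1]-q[2];print('forceps',q[0].round(3),np.linalg.norm(d).round(3),np.degrees(np.arctan2(d[1],d[0])).round(1))
E
```

```text
cam [0.53391447 0.33674878 0.38946791]
ring [0.50145807 0.48974348 0.068     ] shank [0.5174062  0.46604016 0.07      ] hookcorner [0.56870372 0.39304685 0.068     ]
yaw 123.93355951754685 0.028569036729058042
123.27119229084846 0.09445463358818702
leg 0.018110027876803395
tab [0.5669631  0.33378294 0.105     ] 0.03566232668941387 52.75295746817389
pivot [0.5949933  0.36761748 0.088     ]
tab-pivot 0.04393709091555007 50.35997064292977
roller end [0.62649775 0.40411319 0.075     ]
post [0.44093415 0.44003244 0.06      ]
post [0.44497256 0.43450439 0.101     ]
48.15329686610833
47.44743331247392
forceps [ 0.492 -0.188  0.005] 0.12 94.1
forceps [ 0.445 -0.2    0.005] 0.122 84.4
forceps [ 0.39  -0.202  0.005] 0.119 96.0
```

Emit:
{"api": "play_rows", "payload": {"deltas": [[0.0084,0.0223,-0.0313,0,0,-0.0046],[0.0084,0.0223,-0.0313,0,0,-0.0046],[0.0084,0.0223,-0.0313,0,0,-0.0046],[0.0084,0.0223,-0.0313,0,0,-0.0046],[0,0,0,0,0,0],[0,0,0,0,0,0]]}}

```text
clock: 3.3
tool_pos: [0.5195, 0.4601, 0.1564]
orientation: [179.9, -0.0, -56.6]
force: [0.2, 0.3, 1.0]
opening: 0.0877
gripper_force: 0.0
```

Run:
```python
from h import *
import pickle
o=get_obs();print(o['tool_pos'],o['orientation'],o['joint_pos'])
m=camera_model('wrist');p,d=snapshot('wrist');cv2.imwrite('pics/w3.png',p);pickle.dump(m,open('pics/w3.pkl','wb'))
a=warp(m,p,(0.515,0.41),47.8,.09,(.11,.147),2700)
cv2.imwrite('pics/w3r.png',a)
```

```text
[0.51945541 0.46010298 0.15639393] [ 1.79930845e+02 -4.21268866e-02 -5.65844433e+01] [ 5.75835224e+01  2.58165708e+01 -3.21135027e+00  1.15667162e-02
 -6.10524199e+01 -2.41735966e+01]
```

View pics/w3r.png

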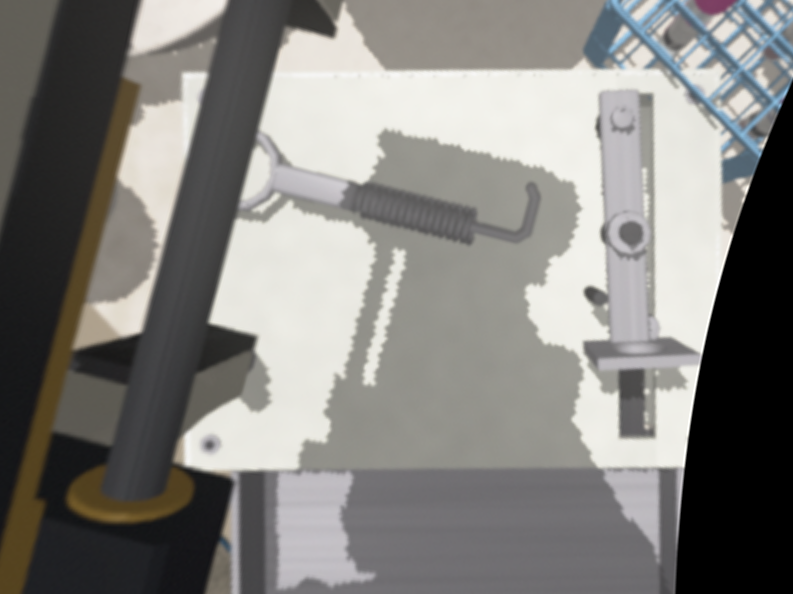

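The closer view (up = unit x) has the deck edges level, so the unit yaw is 47.8°. The pivot bolt is at (630,233), the tab's top edge runs (600,367)–(700,360) and the hook corner is at (522,236). The shank runs from (272,178) to (350,195).

Run:
```python
from h import *
import pickle
m=pickle.load(open('pics/w3.pkl','rb'))
g=lambda u,v,z:rect2w(m,(u,v),(.515,.41),47.8,.09,(.11,.147),2700,z)
print('cam',np.linalg.inv(m['world_to_cam'])[:3,3])
a,b=g(600,367,.105),g(700,360,.105);t=a-b;print('tab',(a+b)/2,np.linalg.norm(t),np.degrees(np.arctan2(t[1],t[0]))-90)
print('pivot',g(630,233,.088))
S0,S1,C1,K,tip=[g(*x) for x in ((272,178,.072),(350,195,.070),(472,224,.068),(522,237,.068),(533,186,.068))]
print(S0,S1,C1,K,tip)
for p,q in((S0,S1),(S1,C1),(S0,C1),(C1,K),(K,tip)):
    d=p-q;print(np.hypot(*d[:2]),np.degrees(np.arctan2(d[1],d[0])))
u=S0-C1;u/=np.linalg.norm(u);u[2]=0;print('shank from coil start',S1+.017*u,'from coil end',C1+.066*u,'from corner',K+.087*u)
```

```text
cam [0.55711063 0.40150328 0.2941963 ]
tab [0.56710682 0.33412834 0.105     ] 0.03440031581326461 51.80417294070935
pivot [0.59524831 0.36925514 0.088     ]
[0.50621322 0.48008983 0.072     ] [0.52460864 0.45437011 0.07      ] [0.5534064  0.41240576 0.068     ] [0.56502038 0.39467516 0.068     ] [0.5824187  0.40714425 0.068     ]
0.03162112300276542 125.57334396619044
0.05089516215838697 124.45961131678071
0.08251260050651393 124.88640170733986
0.021195718870258833 123.22578380196117
0.02140513267951189 -144.37145820858748
shank from coil start [0.51489687 0.46829864 0.07      ] from coil end [0.5157019  0.46648124 0.068     ] from corner [0.51531899 0.46595648 0.068     ]
```

Emit:
{"api": "play_rows", "payload": {"deltas": [[-0.0017,0.0025,-0.0315,0,0,0.0028],[-0.0017,0.0025,-0.0315,0,0,0.0028],[-0.0016,0.0024,-0.0315,0,0,0.0028],[0,0,0,0,0,0],[0,0,0,0,0,0]]}}

```text
clock: 3.85
tool_pos: [0.5159, 0.4667, 0.0828]
orientation: [-179.9, 0.0, -55.1]
force: [0.6, 0.6, -0.1]
opening: 0.0876
gripper_force: 0.0
```

Emit:
{"api": "play_rows", "payload": {"deltas": [[0,0,0,0,0,0],[0,0,0,0,0,0],[0,0,0,0,0,0],[0,0,0,0,0,0],[0,0,0,0,0,0],[0,0,0,0,0,0],[0,0,0,0,0,0]], "gripper": -1}}

```text
clock: 4.55
tool_pos: [0.5155, 0.4668, 0.0809]
orientation: [180.0, -0.0, -55.1]
force: [0.3, 0.1, -0.0]
opening: 0.0369
gripper_force: 0.0
```

Emit:
{"api": "play_rows", "payload": {"deltas": [[0,0,0,0,0,0],[0,0,0,0,0,0],[0,0,0,0,0,0],[0,0,0,0,0,0],[0,0,0,0,0,0],[0,0,0,0,0,0]]}}

```text
clock: 5.15
tool_pos: [0.5156, 0.4669, 0.081]
orientation: [-180.0, 0.0, -55.1]
force: [0.8, 0.3, -1.6]
opening: 0.0116
gripper_force: 30.0
```

Emit:
{"api": "play_rows", "payload": {"deltas": [[0,0,0.0308,0,0,0],[0,0,0.0308,0,0,0],[0,0,0.0309,0,0,0],[-0.0108,-0.0309,0,0,0,0.0179],[-0.0108,-0.0309,0,0,0,0.0179],[-0.0109,-0.0309,0,0,0,0.0179],[-0.0109,-0.0308,0,0,0,0.018],[0,0,0,0,0,0],[0,0,0,0,0,0],[0,0,0,0,0,0]]}}

```text
clock: 6.15
tool_pos: [0.481, 0.3685, 0.155]
orientation: [-180.0, 0.0, -42.2]
force: [-0.4, -0.6, -2.8]
opening: 0.0121
gripper_force: 30.0
```

Run:
```python
from h import *
import pickle
o=get_obs();print(o['tool_pos'],o['orientation'],o['force'])
m=camera_model('wrist');p,d=snapshot('wrist');cv2.imwrite('pics/w4.png',p);pickle.dump(m,open('pics/w4.pkl','wb'))
a=warp(m,p,(0.515,0.39),47.8,.10,(.11,.147),2700)
cv2.imwrite('pics/w4r.png',a)
```

```text
[0.48100244 0.3685094  0.15495061] [-1.79990816e+02  2.35660311e-03 -4.21945102e+01] [-0.4030952  -0.64379663 -2.81913344]
```

View pics/w4r.png

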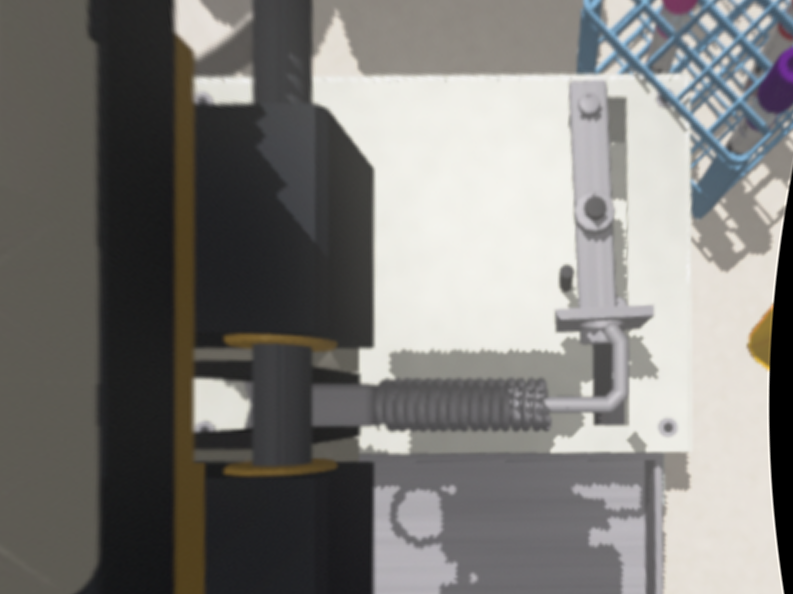

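The held spring lies along the unit's y: hook corner at (617,404), leg at u≈619 up to v≈340, tip at (603,329). The tab's top edge runs (556,320)–(652,311) and the pivot is at (596,207).

Run:
```python
from h import *
import pickle
m=pickle.load(open('pics/w4.pkl','rb'))
g=lambda u,v,z:rect2w(m,(u,v),(.515,.39),47.8,.10,(.11,.147),2700,z)
a=np.radians(47.8);ex=np.array([np.cos(a),np.sin(a)]);ey=np.array([-ex[1],ex[0]]);P=np.array([.595,.3685])
U=lambda w:((w[:2]-P)@np.array([ex,ey]).T*1000).round(1)
print('cam',U(np.linalg.inv(m['world_to_cam'])[:3,3]),np.linalg.inv(m['world_to_cam'])[2,3])
for n,u,v,z in (('pivot',596,207,.088),('tabL',556,320,.105),('tabR',652,311,.105),('corner',619,404,.142),('leg',619,360,.142),('tip',603,329,.142),('coil0',372,404,.142),('coil1',549,404,.142)):print(n,U(g(u,v,z)))
print('tcp',U(get_obs()['tool_pos']))
```

```text
cam [-77.7  15. ] 0.2926876523737641
pivot [ 0.1 -1. ]
tabL [-47.1  14.8]
tabR [-43.9 -19.8]
corner [-77.5  -3.4]
leg [-64.8  -3.4]
tip [-55.8   1.2]
coil0 [-77.5  68.1]
coil1 [-77.5  16.8]
tcp [-76.5  84.5]
```

Emit:
{"api": "play_rows", "payload": {"deltas": [[0,0,-0.0325,0,0,0],[0,0,-0.0325,0,0,0],[0,0,0,0,0,0],[0,0,0,0,0,0]]}}

```text
clock: 6.6
tool_pos: [0.481, 0.3683, 0.1028]
orientation: [179.9, -0.0, -42.1]
force: [0.6, -0.5, -2.5]
opening: 0.0116
gripper_force: 30.0
```

Emit:
{"api": "play_rows", "payload": {"deltas": [[0.0046,0.0051,0,0,0,0],[0.0046,0.0051,0,0,0,0],[0.0046,0.0051,0,0,0,0],[0.0046,0.0051,0,0,0,0],[0,0,0,0,0,0],[0,0,0,0,0,0]]}}

```text
clock: 7.2
tool_pos: [0.4955, 0.3844, 0.1029]
orientation: [180.0, 0.0, -42.2]
force: [-0.8, -0.4, -3.2]
opening: 0.0118
gripper_force: 30.0
```

Run:
```python
from h import *
import pickle
o=get_obs();print(o['tool_pos'],o['orientation'],o['force'])
m=camera_model('wrist');p,d=snapshot('wrist');cv2.imwrite('pics/w5.png',p);pickle.dump(m,open('pics/w5.pkl','wb'))
a=warp(m,p,(0.535,0.36),47.8,.09,(.09,.12),3300)
cv2.imwrite('pics/w5r.png',a)
```

```text
[0.49553561 0.38435194 0.1029201 ] [ 1.79987035e+02  2.20220835e-03 -4.21753262e+01] [-0.80230099 -0.37137386 -3.19787924]
```

View pics/w5r.png

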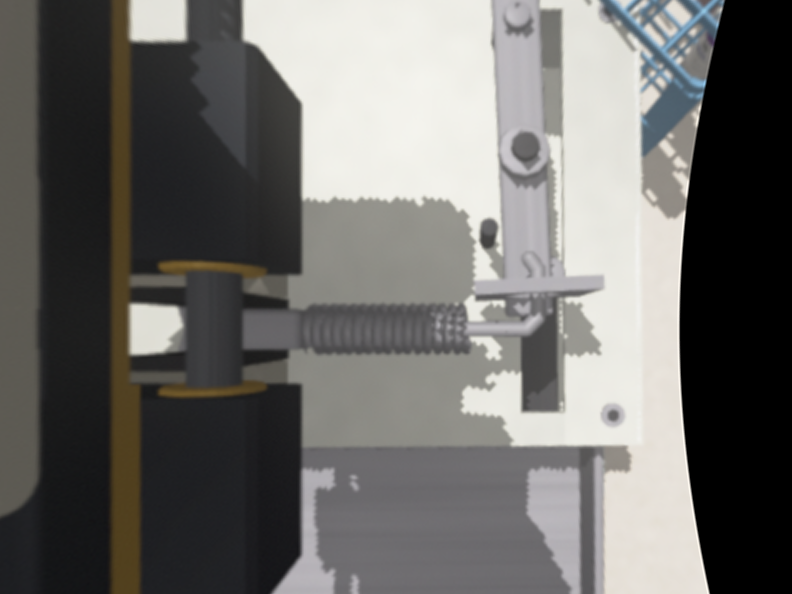

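Emit:
{"api": "play_rows", "payload": {"deltas": [[-0.0023,0.0031,0.0025,0.0043,0.0047,-0.0017],[-0.0023,0.0031,0.0025,0.0043,0.0047,-0.0017],[-0.0023,0.0031,0.0025,0.0043,0.0047,-0.0017],[-0.0023,0.0031,0.0025,0.0042,0.0047,-0.0016],[-0.0022,0.003,0.0025,0.0042,0.0047,-0.0016],[0,0,0,0,0,0],[0,0,0,0,0,0]]}}

```text
clock: 7.95
tool_pos: [0.4867, 0.3963, 0.113]
orientation: [179.9, 5.7, -43.7]
force: [1.7, -1.8, -3.0]
opening: 0.0115
gripper_force: 30.0
```

Emit:
{"api": "play_rows", "payload": {"deltas": [[-0.0046,0.0041,0.0009,0,0,0],[-0.0046,0.0041,0.0009,0,0,0],[-0.0046,0.0041,0.0009,0,0,0],[-0.0046,0.0041,0.001,0,0,0],[0,0,0,0,0,0],[0,0,0,0,0,0]]}}

```text
clock: 8.55
tool_pos: [0.4716, 0.4099, 0.1159]
orientation: [179.9, 5.7, -43.6]
force: [4.9, -2.7, -3.6]
opening: 0.0119
gripper_force: 30.0
```

Emit:
{"api": "play_rows", "payload": {"deltas": [[-0.0025,0.0027,0.0006,0,0,0],[-0.0025,0.0027,0.0006,0,0,0],[-0.0025,0.0027,0.0007,0,0,0],[0,0,0,0,0,0],[0,0,0,0,0,0]]}}

```text
clock: 9.05
tool_pos: [0.4657, 0.4158, 0.1172]
orientation: [179.9, 5.7, -43.7]
force: [5.4, -3.5, -4.7]
opening: 0.0118
gripper_force: 30.0
```

Run:
```python
from h import *
import pickle
o=get_obs();print(o['tool_pos'],o['orientation'],o['force'])
ims=[]
for n in('wrist','scene'):
    m=camera_model(n);p,d=snapshot(n);cv2.imwrite(f'pics/{n}6.png',p);pickle.dump(m,open(f'pics/{n}6.pkl','wb'))
    if n=='scene':
        q=proj(m,np.array([.44,.44,.09]));print(q);x,y=int(q[0]),int(q[1]);x=max(x,40);y=max(y,50);c=p[y-50:y+50,x-40:x+40];ims.append(cv2.resize(c,(400,500),interpolation=cv2.INTER_CUBIC))
    else:
        a=warp(m,p,(0.5,0.39),47.8,.09,(.09,.12),3300);ims.append(cv2.resize(a,(400,300)));ims[0]=cv2.copyMakeBorder(ims[0],0,200,0,0,cv2.BORDER_CONSTANT)
cv2.imwrite('pics/w6c.png',np.hstack(ims))
```

```text
[0.46569663 0.41582742 0.1172143 ] [179.88372122   5.67588735 -43.66337985] [ 5.42654445 -3.5179013  -4.68019098]
[193.60437353 180.61455929]
```

View pics/w6c.png

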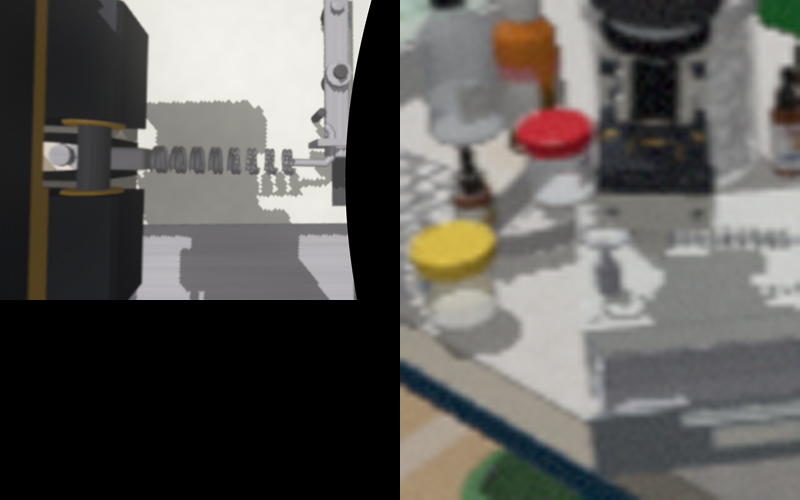

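The spring is stretched with its hook through the tab, and the post's head shows through the ring between the fingers at (63,155). The scene crop shows the ring above the post at (607,240).

Run:
```python
from h import *
import pickle
m=pickle.load(open('pics/wrist6.pkl','rb'))
P=rect2w(m,(63*1.98,155*1.98),(.5,.39),47.8,.09,(.09,.12),3300,.101)
o=get_obs();R=Ro.from_euler('xyz',o['orientation'],degrees=True)
r=np.array(o['tool_pos'])+R.apply([-.0345,0.0005,.013])
a=np.radians(47.8);ex=np.array([np.cos(a),np.sin(a)]);ey=np.array([-ex[1],ex[0]])
print(P,r,'ring-post unit mm',(r-P)[:2]@ex*1e3,(r-P)[:2]@ey*1e3)
```

```text
[0.44324014 0.43705116 0.101     ] [0.43961    0.44000141 0.10768406] ring-post unit mm -0.2528859362039899 4.670967864374327
```

Emit:
{"api": "play_rows", "payload": {"deltas": [[0.0006,-0.0005,-0.0044,-0.0053,-0.0059,0],[0.0006,-0.0005,-0.0044,-0.0053,-0.0059,0],[0.0006,-0.0005,-0.0044,-0.0053,-0.0059,0],[0.0006,-0.0005,-0.0044,-0.0053,-0.0058,0],[0,0,0,0,0,0],[0,0,0,0,0,0],[0,0,0,0,0,0]]}}

```text
clock: 9.85
tool_pos: [0.4677, 0.4143, 0.1037]
orientation: [-179.9, 0.0, -43.6]
force: [4.8, -3.7, -2.4]
opening: 0.0114
gripper_force: 30.0
```

Run:
```python
from h import *
import pickle
ims=[]
for n in('wrist','scene'):
    m=camera_model(n);p,d=snapshot(n);cv2.imwrite(f'pics/{n}7.png',p);pickle.dump(m,open(f'pics/{n}7.pkl','wb'))
    if n=='scene':
        x,y=193,180;c=p[y-30:y+30,x-20:x+60];ims.append(cv2.resize(c,(400,300),interpolation=cv2.INTER_CUBIC))
    else:
        a=warp(m,p,(0.48,0.41),47.8,.09,(.045,.06),6600);ims.append(cv2.resize(a,(400,300)))
cv2.imwrite('pics/w7c.png',np.hstack(ims))
```

```text
(no output)
```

View pics/w7c.png

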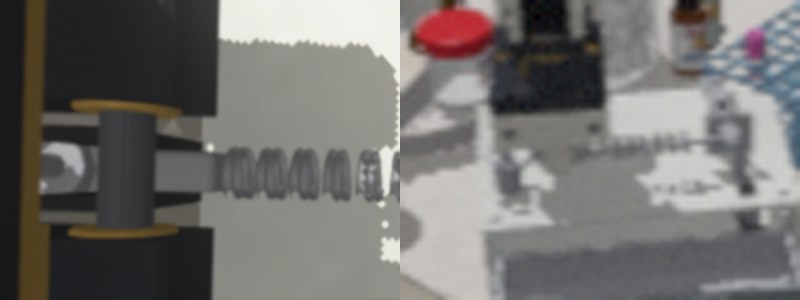

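Emit:
{"api": "play_rows", "payload": {"deltas": [[0.0028,-0.0025,0,0,0,0],[0.0028,-0.0025,0,0,0,0],[0.0028,-0.0025,-0.0008,0,0,0],[0,0,0,0,0,0],[0,0,0,0,0,0]]}}

```text
clock: 10.45
tool_pos: [0.4728, 0.41, 0.1031]
orientation: [-179.9, 0.2, -43.7]
force: [-6.6, 2.2, 1.7]
opening: 0.0116
gripper_force: 30.0
```

Emit:
{"api": "play_rows", "payload": {"deltas": [[0,0,0,0,0,0],[0,0,0,0,0,0],[0,0,0,0,0,0],[0,0,0,0,0,0],[0,0,0,0,0,0],[0,0,0,0,0,0]], "gripper": 0}}

```text
clock: 11.05
tool_pos: [0.4744, 0.4086, 0.1027]
orientation: [-179.9, 0.0, -43.7]
force: [-0.6, 0.6, 0.3]
opening: 0.0433
gripper_force: 0.0
```

Emit:
{"api": "play_rows", "payload": {"deltas": [[0,0,0.03,0,0,0],[0,0,0.05,0,0,0],[0.015,-0.013,0.05,0,0,0],[0.015,-0.013,0.05,0,0,0],[0,0,0,0,0,0],[0,0,0,0,0,0]]}}

```text
clock: 11.65
tool_pos: [0.4988, 0.3879, 0.2479]
orientation: [-179.8, 0.1, -43.7]
force: [-0.5, -0.5, -0.8]
opening: 0.044
gripper_force: 0.0
```

Run:
```python
from h import *
import pickle
o=get_obs();print(o['tool_pos'],o['orientation'],o['force'])
m=camera_model('wrist');p,d=snapshot('wrist');cv2.imwrite('pics/w8.png',p);pickle.dump(m,open('pics/w8.pkl','wb'))
a=warp(m,p,(0.49,0.37),47.8,.09,(.12,.16),2500)
cv2.imwrite('pics/w8r.png',a)
```

```text
[0.49877581 0.3878604  0.24790747] [-1.79772544e+02  5.11125915e-02 -4.37161561e+01] [-0.54561651 -0.47764791 -0.80185848]
```

View pics/w8r.png

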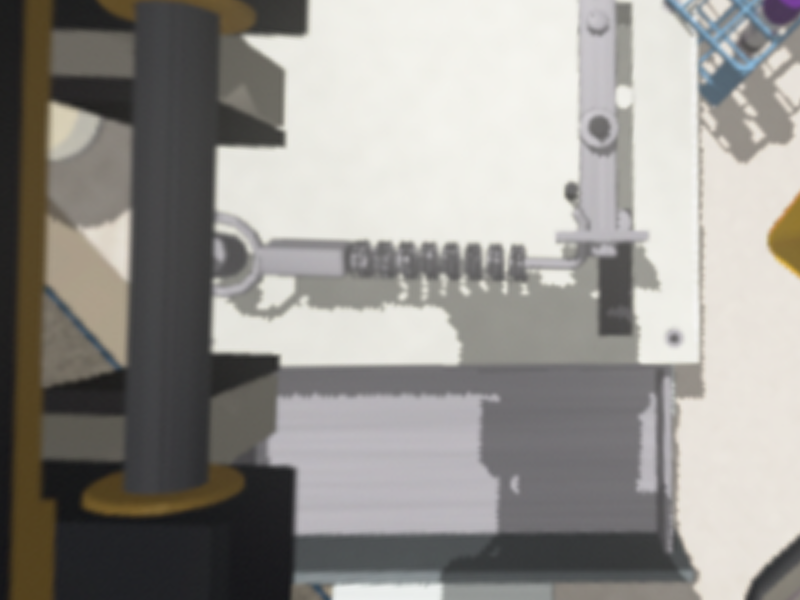

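Seated: the ring is hooked behind the post's neck at (230,255), the coil is stretched, and the hook goes through the tab at (600,240) with the lever straight. On to the forceps.

Emit:
{"api": "play_rows", "payload": {"deltas": [[-0.0086,-0.0485,0.009,0,0,-0.0118],[-0.0086,-0.0485,0.009,0,0,-0.0118],[-0.0086,-0.0485,0.009,0,0,-0.0118],[-0.0086,-0.0485,0.009,0,0,-0.0118],[-0.0086,-0.0485,0.009,0,0,-0.0118],[-0.0086,-0.0485,0.009,0,0,-0.0118],[-0.0086,-0.0485,0.009,0,0,-0.0118],[-0.0086,-0.0485,0.009,0,0,-0.0118],[-0.0086,-0.0485,0.009,0,0,-0.0118],[-0.0086,-0.0485,0.009,0,0,-0.0118]]}}

```text
clock: 12.7
tool_pos: [0.4284, -0.0014, 0.3178]
orientation: [180.0, 0.0, -64.9]
force: [0.9, -0.7, 0.3]
opening: 0.0438
gripper_force: 0.0
```

Emit:
{"api": "play_rows", "payload": {"deltas": [[0,-0.05,0,0,0,-0.0235],[0,-0.05,0,0,0,-0.0235],[0,-0.05,0,0,0,-0.0235],[0,-0.05,0,0,0,-0.0235],[0,-0.05,0,0,0,-0.0235],[0,0,0,0,0,0],[0,0,0,0,0,0]]}}

```text
clock: 13.4
tool_pos: [0.4288, -0.2007, 0.3172]
orientation: [179.9, 0.1, -86.2]
force: [0.1, -0.3, 0.2]
opening: 0.0435
gripper_force: 0.0
```

```bash
cat > fc.py <<'E'
from h import *
import pickle
def find(tag,c=(.45,-.2),half=(.15,.2),s=2000,draw=True):
    m=camera_model('wrist');p,d=snapshot('wrist');cv2.imwrite(f'pics/{tag}.png',p);pickle.dump(m,open(f'pics/{tag}.pkl','wb'))
    a=warp(m,p,c,0,.005,half,s);g=cv2.cvtColor(a,cv2.COLOR_BGR2GRAY)
    bg=cv2.medianBlur(g,101);k=((bg.astype(int)-g>12)&(bg>150)).astype(np.uint8)*255
    k=cv2.morphologyEx(k,cv2.MORPH_CLOSE,np.ones((31,31)))
    out=[]
    for q in cv2.findContours(k,cv2.RETR_EXTERNAL,cv2.CHAIN_APPROX_NONE)[0]:
        (cx,cy),(w,h),an=cv2.minAreaRect(q);L,W=max(w,h)/s,min(w,h)/s
        if .09<L<.15 and W<.035:
            b=cv2.boxPoints(((cx,cy),(w,h),an));e=(b[1]-b[0]) if np.linalg.norm(b[1]-b[0])>np.linalg.norm(b[2]-b[1]) else b[2]-b[1]
            P=rect2w(m,(cx,cy),c,0,.005,half,s,.005);yaw=(np.degrees(np.arctan2(-e[0],-e[1]))+360)%180
            out.append((P.round(4)[:2].tolist(),round(L,3),round(W,3),round(yaw,1)));cv2.drawContours(a,[b.astype(int)],-1,(0,0,255),1)
    cv2.imwrite(f'pics/{tag}r.png',a);o=get_obs();print(o['clock'],o['tool_pos'].round(4),o['orientation'].round(1));print(*out,sep='\n')
E
python3 -c "
from fc import *
find('f1')"
```

```text
13.45 [ 0.4291 -0.1999  0.3175] [180.    0.  -86.1]
([0.4454, -0.2005], 0.12, 0.015, np.float32(85.4))
([0.4931, -0.188], 0.121, 0.017, np.float32(92.1))
```

View pics/f1r.png

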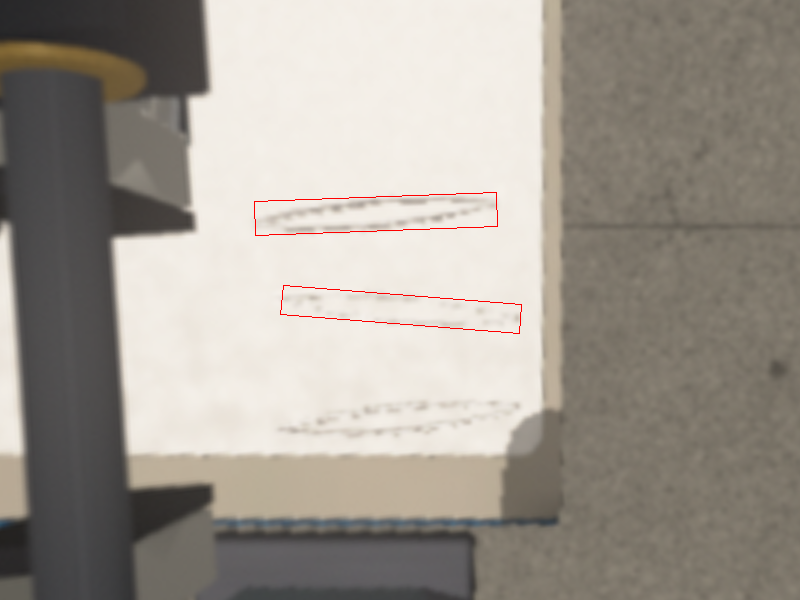

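The view shows exactly three forceps, at (376,214), (401,309) and (400,419), at the same places as before. Taking the far one first.

Emit:
{"api": "play_rows", "payload": {"deltas": [[0.0132,0.0025,-0.055,0,0,0],[0.0132,0.0025,-0.055,0,0,0],[0.0132,0.0025,-0.055,0,0,0],[0.0132,0.0025,-0.055,0,0,0],[0.0132,0.0025,-0.055,0,0,0],[0.0132,0.0025,-0.055,0,0,0],[0,0,-0.0197,0,0,0],[0,0,-0.0197,0,0,0],[0,0,0,0,0,0],[0,0,0,0,0,0]], "gripper": -0.32}}

```text
clock: 14.45
tool_pos: [0.493, -0.1871, 0.0234]
orientation: [-180.0, 0.0, -85.9]
force: [0.6, 1.0, 0.3]
opening: 0.0301
gripper_force: 0.0
```

Emit:
{"api": "play_rows", "payload": {"deltas": [[0,0,0,0,0,0],[0,0,0,0,0,0],[0,0,0,0,0,0],[0,0,0,0,0,0],[0,0,0,0,0,0],[0,0,0,0,0,0]], "gripper": -1}}

```text
clock: 15.05
tool_pos: [0.4934, -0.1881, 0.0241]
orientation: [-179.8, 0.0, -86.0]
force: [-0.0, 2.7, 7.2]
opening: 0.0127
gripper_force: 30.0
```

Emit:
{"api": "play_rows", "payload": {"deltas": [[0,0,0.03,0,0,0],[-0.008,0.02,0.045,0,0,0],[-0.008,0.02,0.045,0,0,0],[-0.008,0.02,0.045,0,0,0],[-0.008,0.02,0.045,0,0,0],[0,0,0,0,0,0]]}}

```text
clock: 15.65
tool_pos: [0.4693, -0.1232, 0.1966]
orientation: [-179.4, -0.0, -86.0]
force: [1.0, -0.0, 0.3]
opening: 0.0123
gripper_force: 30.0
```

Run:
```python
from h import *
import pickle
a=np.radians(47.8);ex=np.array([np.cos(a),np.sin(a)]);ey=np.array([-ex[1],ex[0]]);P=np.array([.595,.3685])
U=lambda w:((w[:2]-P)@np.array([ex,ey]).T*1000).round(1)
m=pickle.load(open('pics/w2.pkl','rb'))
g=lambda u,v,z:rect2w(m,(u,v),(.49,.37),45.8,.06,(.15,.2),2000,z)
print('w2');
for n,u,v,z in (('deckFR',652,352,.06),('deckBR',640,60,.06),('deckFL',200,365,.06),('panelTL',215,553,.057),('panelTR',652,543,.057),('wallL',240,530,.039),('wallR',632,515,.039),('floorFL',275,518,.01),('floorFR',618,505,.01),('lipL',340,560,.055),('lipR',528,555,.055)):print(n,U(g(u,v,z)))
m=pickle.load(open('pics/w8.pkl','rb'))
g=lambda u,v,z:rect2w(m,(u,v),(.49,.37),47.8,.09,(.12,.16),2500,z)
print('w8')
for n,u,v,z in (('deckFR',700,363,.06),('panelTR',695,582,.057),('wallR',660,400,.039),('wallRo',672,400,.039)):print(n,U(g(u,v,z)))
o=get_obs();print(o['tool_pos'],o['opening'],o['force'])
```

```text
w2
deckFR [-99.8 -46.2]
deckBR [ 46.3 -45.3]
deckFL [-98.4 179.9]
panelTL [-193.8  177. ]
panelTR [-196.4  -43.5]
wallL [-189.   171.6]
wallR [-188.3  -37. ]
floorFL [-193.1  163.4]
floorFR [-192.5  -34.2]
lipL [-200.3  114.7]
lipR [-201.1   19.2]
w8
deckFR [-98.8 -46.9]
panelTR [-196.6  -45.2]
wallR [-119.   -32.1]
wallRo [-119.   -37.7]
[ 0.46927908 -0.12317945  0.19662201] 0.012290049513443027 [ 1.03434248 -0.0165339   0.28252175]
```

Emit:
{"api": "play_rows", "payload": {"deltas": [[-0.0073,0.0433,0.02,0,0,0.02],[-0.0073,0.0433,0.02,0,0,0.02],[-0.0073,0.0433,0.02,0,0,0.02],[-0.0073,0.0433,0.02,0,0,0.02],[-0.0073,0.0433,0.02,0,0,0.02]]}}

```text
clock: 16.15
tool_pos: [0.4373, 0.05, 0.2717]
orientation: [-179.9, 0.0, -67.9]
force: [1.0, -0.0, 0.0]
opening: 0.0121
gripper_force: 30.0
```

Emit:
{"api": "play_rows", "payload": {"deltas": [[0.001,0.0452,0,0,0,0.0205],[0.001,0.0452,0,0,0,0.0205],[0.001,0.0452,0,0,0,0.0205],[0.001,0.0452,-0.04,0,0,0.0205],[0.001,0.0452,-0.04,0,0,0.0205],[0.001,0.0452,-0.04,0,0,0.0205],[0.001,0.0452,-0.04,0,0,0.0205],[0,0,0,0,0,0],[0,0,0,0,0,0]]}}

```text
clock: 17.05
tool_pos: [0.4431, 0.3019, 0.1418]
orientation: [179.9, -0.0, -42.2]
force: [0.2, 0.9, 0.0]
opening: 0.0126
gripper_force: 30.0
```

Emit:
{"api": "play_rows", "payload": {"deltas": [[0.0007,0.0004,-0.033,0.0124,-0.0112,0],[0.0007,0.0004,-0.033,0.0124,-0.0112,0],[0.0007,0.0004,-0.033,0.0123,-0.0112,0],[0.0007,0.0004,-0.0308,0.0123,-0.0112,0],[0,0,0,0,0,0],[0,0,0,0,0,0]]}}

```text
clock: 17.65
tool_pos: [0.4464, 0.303, 0.0407]
orientation: [-168.0, -0.0, -42.2]
force: [0.6, 1.1, 0.5]
opening: 0.0124
gripper_force: 30.0
```

Emit:
{"api": "play_rows", "payload": {"deltas": [[0,0,-0.003,0,0,0],[0,0,0,0,0,0],[0,0,0,0,0,0]]}}

```text
clock: 17.95
tool_pos: [0.4466, 0.3042, 0.038]
orientation: [-167.8, 0.0, -42.2]
force: [-0.6, -0.4, 0.8]
opening: 0.0121
gripper_force: 30.0
```

Emit:
{"api": "play_rows", "payload": {"deltas": [[0,0,0,0,0,0],[0,0,0,0,0,0],[0,0,0,0,0,0],[0,0,0,0,0,0]], "gripper": -0.455}}

```text
clock: 18.35
tool_pos: [0.4459, 0.3035, 0.037]
orientation: [-167.9, 0.0, -42.2]
force: [-0.6, -0.6, -0.7]
opening: 0.0235
gripper_force: 0.0
```

Emit:
{"api": "play_rows", "payload": {"deltas": [[-0.0026,0,0.01,0,0,0],[-0.005,-0.005,0.03,0,0,0],[-0.005,-0.005,0.02,0,0,0],[0,0,0,0,0,0]]}}

```text
clock: 18.75
tool_pos: [0.4362, 0.2963, 0.0877]
orientation: [-167.7, 0.0, -42.2]
force: [0.4, -0.6, 0.3]
opening: 0.0236
gripper_force: 0.0
```

Emit:
{"api": "play_rows", "payload": {"deltas": [[-0.0189,-0.0222,0.02,-0.0165,0.0149,0],[-0.0189,-0.0222,0,-0.0165,0.0149,0],[-0.0189,-0.0222,0,-0.0164,0.015,0],[0,0,0,0,0,0],[0,0,0,0,0,0],[0,0,0,0,0,0],[0,0,0,0,0,0],[0,0,0,0,0,0],[0,0,0,0,0,0]], "gripper": 1}}

```text
clock: 19.65
tool_pos: [0.3905, 0.2422, 0.1009]
orientation: [-179.9, 0.0, -42.2]
force: [0.4, 1.3, -0.5]
opening: 0.086
gripper_force: 0.0
```

```bash
cat > tr.py <<'E'
from h import *
import pickle,sys
def tray(tag,zc=.015):
    o=get_obs();m=camera_model('wrist');p,d=snapshot('wrist');cv2.imwrite(f'pics/{tag}.png',p);pickle.dump(m,open(f'pics/{tag}.pkl','wb'))
    a=np.radians(47.8);ex=np.array([np.cos(a),np.sin(a)]);ey=np.array([-ex[1],ex[0]]);P=np.array([.595,.3685]);c=P-.15*ex+.067*ey
    cv2.imwrite(f'pics/{tag}r.png',warp(m,p,c,47.8,zc,(.07,.115),3400))
    print(o['clock'],o['tool_pos'].round(4),o['orientation'].round(1),o['opening'].round(4),'unit',((o['tool_pos'][:2]-P)@np.array([ex,ey]).T*1e3).round(1))
E
python3 -c "
from tr import *
tray('t1')"
```

```text
Traceback (most recent call last):
  File "tr.py", line 7, in tray
    print(o['clock'],o['tool_pos'].round(4),o['orientation'].round(1),o['opening'].round(4),'unit',((o['tool_pos'][:2]-P)@np.array([ex,ey]).T*1e3).round(1))
                                                                      ^^^^^^^^^^^^^^^^^^
AttributeError: 'float' object has no attribute 'round'
```

View pics/t1r.png

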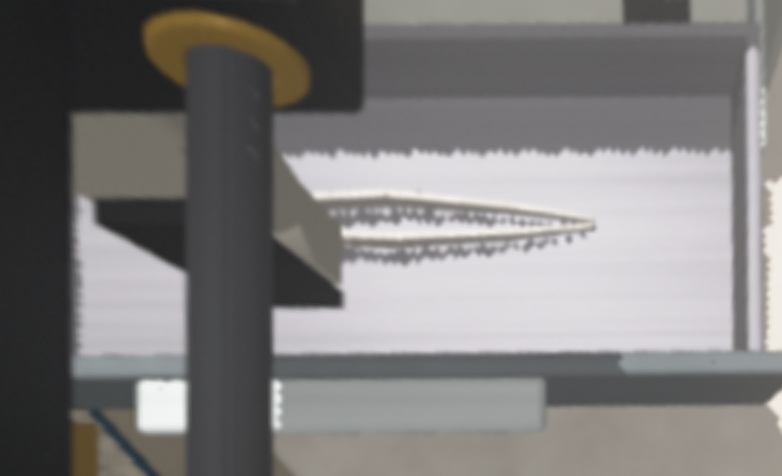

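Emit:
{"api": "play_rows", "payload": {"deltas": [[0,0,-0.0437,0,0,0],[0,0,-0.0437,0,0,0],[0,0,0,0,0,0],[0,0,0,0,0,0]]}}

```text
clock: 20.1
tool_pos: [0.3905, 0.2422, 0.0306]
orientation: [-180.0, -0.0, -42.2]
force: [0.0, -0.7, 0.2]
opening: 0.088
gripper_force: 0.0
```

Emit:
{"api": "play_rows", "payload": {"deltas": [[0.0059,0.0065,0,0,0,0],[0.0059,0.0065,0,0,0,0],[0.0059,0.0065,0,0,0,0],[0.0059,0.0065,0,0,0,0],[0.0059,0.0065,0,0,0,0],[0.0057,0.0063,0,0,0,0],[0,0,0,0,0,0],[0,0,0,0,0,0]]}}

```text
clock: 20.9
tool_pos: [0.4186, 0.2731, 0.0309]
orientation: [-179.9, 0.0, -42.2]
force: [0.3, -0.7, 0.2]
opening: 0.0876
gripper_force: 0.0
```

Emit:
{"api": "play_rows", "payload": {"deltas": [[-0.003,-0.003,0.02,0,0,0],[0,0,0.06,0,0,0],[0,0,0.06,0,0,0],[0,0,0.06,0,0,0],[0,-0.04,0.045,0,0,-0.02],[0,-0.06,0.015,0,0,-0.02],[0.002,-0.062,0,0,0,-0.02],[0.002,-0.062,0,0,0,-0.02],[0.002,-0.062,0,0,0,-0.02],[0.002,-0.062,0,0,0,-0.02]]}}

```text
clock: 21.9
tool_pos: [0.4217, -0.0095, 0.2394]
orientation: [-179.9, 0.0, -63.9]
force: [2.2, 0.6, 0.3]
opening: 0.0874
gripper_force: 0.0
```

Emit:
{"api": "play_rows", "payload": {"deltas": [[0.005,-0.062,0,0,0,-0.043],[0.005,-0.062,0,0,0,-0.043],[0.005,-0.06,0,0,0,-0.043],[0.005,-0.06,0,0,0,-0.043],[0,0,0,0,0,0],[0,0,0,0,0,0]], "gripper": -0.32}}

```text
clock: 22.5
tool_pos: [0.4377, -0.204, 0.2385]
orientation: [-180.0, 0.0, -95.0]
force: [0.2, 0.6, -0.6]
opening: 0.0449
gripper_force: 0.0
```

```bash
sed -i "s/o\['opening'\].round(4)/round(o['opening'],4)/" tr.py; python3 -c "
from fc import *
find('f2')
m=pickle.load(open('pics/f2.pkl','rb'))"
```

```text
22.55 [ 0.438  -0.2029  0.2387] [-180.     0.   -94.8]
```

```bash
cat > fc2.py <<'E'
from h import *
import pickle
def find2(tag,new=True,c=(.45,-.2),half=(.15,.2),s=2000):
    if new:
        m=camera_model('wrist');p,d=snapshot('wrist');cv2.imwrite(f'pics/{tag}.png',p);pickle.dump(m,open(f'pics/{tag}.pkl','wb'))
    else: m=pickle.load(open(f'pics/{tag}.pkl','rb'));p=cv2.imread(f'pics/{tag}.png')
    g=cv2.GaussianBlur(cv2.cvtColor(warp(m,p,c,0,.005,half,s),cv2.COLOR_BGR2GRAY),(0,0),2)
    bg=cv2.medianBlur(g,61)
    for th in (4,7,11):
        k=((bg.astype(int)-g>th)&(bg>170)).astype(np.uint8)*255;k=cv2.morphologyEx(k,cv2.MORPH_CLOSE,np.ones((25,25)))
        for q in cv2.findContours(k,cv2.RETR_EXTERNAL,cv2.CHAIN_APPROX_NONE)[0]:
            (cx,cy),(w,h),an=cv2.minAreaRect(q);L,W=max(w,h)/s,min(w,h)/s
            if .05<L<.16 and W<.04:
                b=cv2.boxPoints(((cx,cy),(w,h),an));e=max((b[1]-b[0],b[2]-b[1]),key=np.linalg.norm)
                print(th,rect2w(m,(cx,cy),c,0,.005,half,s,.005).round(4)[:2],round(L,3),round(W,3),round(float(np.degrees(np.arctan2(-e[0],-e[1]))%180),1))
E
python3 -c "
from fc2 import *
for t in ('f1','f2'): print(t);find2(t,False)"
```

```text
f1
4 [ 0.3854 -0.1968] 0.139 0.031 89.6
4 [ 0.4455 -0.2064] 0.134 0.018 87.3
4 [ 0.4934 -0.1875] 0.124 0.019 93.2
7 [ 0.3859 -0.2015] 0.129 0.029 90.4
7 [ 0.4456 -0.2005] 0.121 0.016 85.6
7 [ 0.4933 -0.1877] 0.123 0.019 92.2
11 [ 0.3912 -0.2021] 0.127 0.019 88.9
11 [ 0.4449 -0.2078] 0.068 0.015 85.8
11 [ 0.4932 -0.188 ] 0.121 0.018 92.4
f2
7 [ 0.39   -0.1832] 0.136 0.032 100.6
7 [ 0.4454 -0.1998] 0.121 0.017 85.8
11 [ 0.3908 -0.1822] 0.133 0.029 100.8
```

Emit:
{"api": "play_rows", "payload": {"deltas": [[0.0019,0.0007,-0.05,0,0,0],[0.0019,0.0007,-0.05,0,0,0],[0.0019,0.0007,-0.05,0,0,0],[0.0019,0.0007,-0.05,0,0,0],[0.0019,0.0007,-0.05,0,0,0],[0,0,-0.01,0,0,0],[0,0,-0.009,0,0,0],[0,0,0,0,0,0],[0,0,0,0,0,0]]}}

```text
clock: 23.45
tool_pos: [0.4475, -0.1998, 0.0255]
orientation: [-179.8, 0.0, -94.7]
force: [-0.1, -0.1, 0.1]
opening: 0.0301
gripper_force: 0.0
```

Emit:
{"api": "play_rows", "payload": {"deltas": [[0,0,0,0,0,0],[0,0,0,0,0,0],[0,0,0,0,0,0],[0,0,0,0,0,0],[0,0,0,0,0,0],[0,0,0,0,0,0]], "gripper": -1}}

```text
clock: 24.05
tool_pos: [0.4467, -0.2001, 0.0247]
orientation: [-179.8, 0.0, -94.8]
force: [-1.3, 1.1, 7.3]
opening: 0.0122
gripper_force: 30.0
```

Emit:
{"api": "play_rows", "payload": {"deltas": [[0,0,0.03,0,0,0],[-0.002,0.04,0.045,0,0,0.0162],[-0.002,0.04,0.045,0,0,0.0162],[-0.002,0.04,0.045,0,0,0.0162],[-0.002,0.04,0.045,0,0,0.0162],[-0.002,0.04,0.045,0,0,0.0162],[-0.002,0.04,0.045,0,0,0.0162],[0,0.05,0,0,0,0.0162],[0,0.05,0,0,0,0.0162],[0,0.05,0,0,0,0.0162]]}}

```text
clock: 25.05
tool_pos: [0.4362, 0.1135, 0.2645]
orientation: [-179.8, 0.1, -68.4]
force: [1.2, 0.6, -0.7]
opening: 0.0124
gripper_force: 30.0
```

Emit:
{"api": "play_rows", "payload": {"deltas": [[0.0009,0.0465,-0.031,0,0,0.0292],[0.0009,0.0465,-0.031,0,0,0.0292],[0.0009,0.0465,-0.031,0,0,0.0292],[0.0009,0.0465,-0.031,0,0,0.0292],[0.0009,0.0465,-0.031,0,0,0.0292],[0,0,0,0,0,0],[0,0,0,0,0,0]]}}

```text
clock: 25.75
tool_pos: [0.4397, 0.2981, 0.1389]
orientation: [179.9, -0.0, -42.2]
force: [0.3, -0.1, 0.2]
opening: 0.0122
gripper_force: 30.0
```

Emit:
{"api": "play_rows", "payload": {"deltas": [[0.0003,0,-0.0315,0.0124,-0.0112,0],[0.0003,0,-0.0315,0.0124,-0.0112,0],[0.0003,0,-0.0315,0.0123,-0.0112,0],[0.0003,0,-0.0315,0.0123,-0.0112,0],[0,0,0,0,0,0],[0,0,0,0,0,0],[0,0,0,0,0,0]]}}

```text
clock: 26.45
tool_pos: [0.4425, 0.2991, 0.0411]
orientation: [-167.8, 0.0, -42.3]
force: [-0.5, 0.2, -0.2]
opening: 0.0123
gripper_force: 30.0
```

Emit:
{"api": "play_rows", "payload": {"deltas": [[0,0,0,0,0,0],[0,0,0,0,0,0],[0,0,0,0,0,0],[0,0,0,0,0,0]], "gripper": -0.48}}

```text
clock: 26.85
tool_pos: [0.4413, 0.2982, 0.0393]
orientation: [-167.9, 0.0, -42.2]
force: [-0.6, -0.1, -0.2]
opening: 0.0227
gripper_force: 0.0
```

Emit:
{"api": "play_rows", "payload": {"deltas": [[-0.0026,0,0.01,0,0,0],[-0.005,-0.005,0.03,0,0,0],[-0.005,-0.005,0.03,0,0,0],[0,0,0,0,0,0]]}}

```text
clock: 27.25
tool_pos: [0.4318, 0.2912, 0.0986]
orientation: [-167.6, 0.1, -42.2]
force: [0.5, 1.1, 1.0]
opening: 0.0228
gripper_force: 0.0
```

Emit:
{"api": "play_rows", "payload": {"deltas": [[-0.0172,-0.0204,0.003,-0.0165,0.0149,0],[-0.0172,-0.0204,0,-0.0165,0.0149,0],[-0.0172,-0.0204,0,-0.0164,0.015,0],[0,0,0,0,0,0],[0,0,0,0,0,0],[0,0,0,0,0,0],[0,0,0,0,0,0],[0,0,0,0,0,0],[0,0,0,0,0,0],[0,0,0,0,0,0]], "gripper": 1}}

```text
clock: 28.25
tool_pos: [0.3899, 0.2411, 0.0975]
orientation: [-179.9, 0.0, -42.2]
force: [0.4, 0.5, -0.9]
opening: 0.0875
gripper_force: 0.0
```

```bash
python3 -c "
from tr import *
tray('t2')"
```

```text
28.25 [0.3899 0.2411 0.0975] [-179.9    0.   -42.2] 0.0875 unit [-232.2   66.4]
```

Emit:
{"api": "play_rows", "payload": {"deltas": [[0.001,0.0012,-0.0416,0,0,0],[0,0,-0.0416,0,0,0],[0,0,0,0,0,0],[0,0,0,0,0,0]]}}

```text
clock: 28.7
tool_pos: [0.3907, 0.242, 0.0305]
orientation: [-180.0, -0.0, -42.2]
force: [-0.1, -0.5, 0.1]
opening: 0.0878
gripper_force: 0.0
```

Emit:
{"api": "play_rows", "payload": {"deltas": [[0.0045,0.005,0,0,0,0],[0.0045,0.005,0,0,0,0],[0.0045,0.005,0,0,0,0],[0.0045,0.005,0,0,0,0],[0.0045,0.005,0,0,0,0],[0,0,0,0,0,0],[0,0,0,0,0,0]]}}

```text
clock: 29.4
tool_pos: [0.4086, 0.262, 0.0308]
orientation: [-179.9, 0.0, -42.3]
force: [0.1, -1.1, 0.8]
opening: 0.0878
gripper_force: 0.0
```

Emit:
{"api": "play_rows", "payload": {"deltas": [[-0.003,-0.003,0.02,0,0,0],[0,0,0.06,0,0,0],[0,0,0.06,0,0,0],[0,0,0.06,0,0,0],[0.002,-0.04,0.045,0,0,-0.018],[0.002,-0.06,0.015,0,0,-0.018],[0.002,-0.062,0,0,0,-0.018],[0.002,-0.062,0,0,0,-0.018],[0.002,-0.062,0,0,0,-0.018],[0.002,-0.062,0,0,0,-0.018]]}}

```text
clock: 30.4
tool_pos: [0.415, -0.0206, 0.2392]
orientation: [-179.8, 0.0, -61.8]
force: [1.4, -0.4, 0.2]
opening: 0.0875
gripper_force: 0.0
```

Emit:
{"api": "play_rows", "payload": {"deltas": [[0,-0.062,0.02,0,0,-0.03],[0,-0.06,0.02,0,0,-0.03],[0,-0.05,0.02,0,0,-0.03],[0,-0.04,0.02,0,0,-0.03],[0,0,0,0,0,0],[0,0,0,0,0,0]], "gripper": -0.2}}

```text
clock: 31.0
tool_pos: [0.4153, -0.1863, 0.3018]
orientation: [-179.9, 0.0, -83.4]
force: [0.2, 0.2, -0.8]
opening: 0.0451
gripper_force: 0.0
```

```bash
python3 -c "
from fc2 import *
o=get_obs();print(o['clock'],o['tool_pos'],o['orientation'])
find2('f3')"
```

```text
31.0 [ 0.41525806 -0.18630047  0.30179536] [-1.79920412e+02  4.32601742e-02 -8.33865808e+01]
4 [ 0.3875 -0.1987] 0.123 0.036 89.2
4 [ 0.5503 -0.0952] 0.099 0.007 175.9
7 [ 0.3852 -0.1992] 0.121 0.029 90.0
7 [ 0.5505 -0.095 ] 0.099 0.007 175.9
11 [ 0.3858 -0.2002] 0.118 0.028 90.0
```

Run:
```python
from h import *
import pickle
m=pickle.load(open('pics/f3.pkl','rb'));p=cv2.imread('pics/f3.png');c=(.395,-.2);half=(.0225,.08);s=2500
a=warp(m,p,c,0,.005,half,s);g=cv2.cvtColor(a,cv2.COLOR_BGR2GRAY)
bg=cv2.medianBlur(g,61);k=(bg.astype(int)-g>9)
for r in k.reshape(14,8,40,10).any((1,3)) if k.shape==(112,400) else k[:112,:400].reshape(14,8,40,10).any((1,3)):print(''.join('#' if x else '.' for x in r))
```

```text
.......................................#
.....................................#.#
........................................
........................................
.......................................#
...................##########..####.....
...............##.######.####..#####....
..........##############.....######.....
.........#######.........########......#
.....######..##.###########.##..........
....#####################...............
.............##...##.................#..
.....................................#..
#.####....####.....######.##.###########
```

Emit:
{"api": "play_rows", "payload": {"deltas": [[-0.0053,-0.0032,-0.053,0,0,0],[-0.0053,-0.0032,-0.053,0,0,0],[-0.0053,-0.0032,-0.053,0,0,0],[-0.0053,-0.0032,-0.053,0,0,0],[-0.0053,-0.0032,-0.053,0,0,0],[-0.0053,-0.0032,-0.053,0,0,0],[0,0,-0.015,0,0,0],[0,0,-0.014,0,0,0],[0,0,0,0,0,0],[0,0,0,0,0,0]]}}

```text
clock: 32.05
tool_pos: [0.3903, -0.2004, 0.0245]
orientation: [-180.0, 0.0, -83.2]
force: [0.2, 0.2, 0.6]
opening: 0.0348
gripper_force: 0.0
```

Emit:
{"api": "play_rows", "payload": {"deltas": [[0,0,0,0,0,0],[0,0,0,0,0,0],[0,0,0,0,0,0],[0,0,0,0,0,0],[0,0,0,0,0,0],[0,0,0,0,0,0]], "gripper": -1}}

```text
clock: 32.65
tool_pos: [0.3908, -0.2012, 0.0249]
orientation: [-179.9, 0.0, -83.3]
force: [-1.7, 1.3, 6.5]
opening: 0.0122
gripper_force: 30.0
```

Emit:
{"api": "play_rows", "payload": {"deltas": [[0,0,0.03,0,0,0],[0.0064,0.04,0.045,0,0,0.0127],[0.0064,0.04,0.045,0,0,0.0127],[0.0064,0.04,0.045,0,0,0.0127],[0.0064,0.04,0.045,0,0,0.0127],[0.0064,0.04,0.045,0,0,0.0127],[0.0064,0.04,0.045,0,0,0.0127],[0.0064,0.05,0,0,0,0.0127],[0.0064,0.05,0,0,0,0.0127],[0.0064,0.05,0,0,0,0.0127]]}}

```text
clock: 33.65
tool_pos: [0.4362, 0.1124, 0.265]
orientation: [-179.8, 0.0, -62.6]
force: [1.6, -0.5, 0.0]
opening: 0.0121
gripper_force: 30.0
```

Emit:
{"api": "play_rows", "payload": {"deltas": [[0.0009,0.0468,-0.031,0,0,0.0228],[0.0009,0.0468,-0.031,0,0,0.0228],[0.0009,0.0468,-0.031,0,0,0.0228],[0.0009,0.0468,-0.031,0,0,0.0228],[0.0009,0.0468,-0.031,0,0,0.0228],[0,0,0,0,0,0],[0,0,0,0,0,0]]}}

```text
clock: 34.35
tool_pos: [0.4395, 0.2981, 0.1393]
orientation: [179.9, -0.0, -42.2]
force: [0.3, -0.1, 0.8]
opening: 0.0123
gripper_force: 30.0
```

Emit:
{"api": "play_rows", "payload": {"deltas": [[0.0004,0,-0.0312,0.0124,-0.0112,0],[0.0004,0,-0.0312,0.0124,-0.0112,0],[0.0004,0,-0.0311,0.0123,-0.0112,0],[0.0004,0,-0.031,0.0123,-0.0112,0],[0,0,0,0,0,0],[0,0,0,0,0,0],[0,0,0,0,0,0]]}}

```text
clock: 35.05
tool_pos: [0.4427, 0.2992, 0.0429]
orientation: [-167.8, 0.0, -42.2]
force: [0.0, 1.0, 0.1]
opening: 0.0119
gripper_force: 30.0
```

Emit:
{"api": "play_rows", "payload": {"deltas": [[0,0,0,0,0,0],[0,0,0,0,0,0],[0,0,0,0,0,0],[0,0,0,0,0,0]], "gripper": -0.5}}

```text
clock: 35.45
tool_pos: [0.4415, 0.2983, 0.0411]
orientation: [-167.9, 0.0, -42.2]
force: [-0.3, -1.0, -0.3]
opening: 0.022
gripper_force: 0.0
```

Emit:
{"api": "play_rows", "payload": {"deltas": [[-0.0026,0,0.01,0,0,0],[-0.005,-0.005,0.03,0,0,0],[-0.005,-0.005,0.03,0,0,0],[-0.03,-0.033,0.03,-0.016,0.015,0],[-0.02,-0.022,0.03,-0.016,0.015,0],[0,0,0.03,-0.0174,0.0148,0],[0,0,0.02,0,0,0],[0,0,0,0,0,0],[0,0,0,0,0,0]]}}

```text
clock: 36.35
tool_pos: [0.391, 0.2459, 0.1851]
orientation: [-179.9, 0.0, -42.2]
force: [-0.2, -0.1, -0.6]
opening: 0.0218
gripper_force: 0.0
```

```bash
python3 -c "
from tr import *
tray('t3')
import cv2,pickle
m=pickle.load(open('pics/t3.pkl','rb'));p=cv2.imread('pics/t3.png')
cv2.imwrite('pics/t3v.png',warp(m,p,(.48,.34),47.8,.03,(.15,.2),2000))
"
```

```text
36.35 [0.391  0.2459 0.1851] [-179.9    0.   -42.2] 0.0218 unit [-227.9   68.8]
```

View pics/t3v.png

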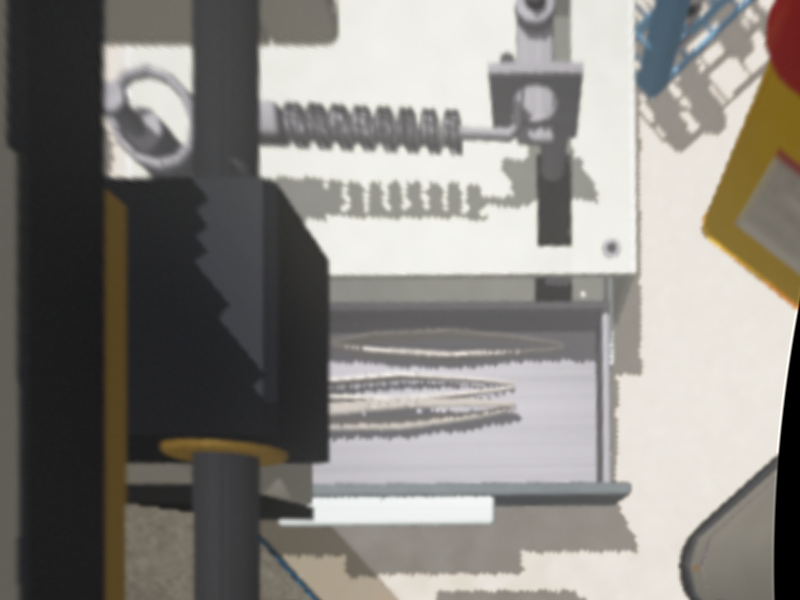

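All three forceps lie flat in the tray (at v≈345, 388 and 410), and the spring is hooked through the tab hole at (535,105) with its ring around the post at (140,115). Now pushing the drawer with closed fingers.

Emit:
{"api": "play_rows", "payload": {"deltas": [[-0.0004,-0.0008,0,0,0,-0.047],[-0.0004,-0.0008,0,0,0,-0.047],[-0.0004,-0.0008,0,0,0,-0.047],[-0.0004,-0.0008,0,0,0,-0.047],[-0.0004,-0.0008,0,0,0,-0.047],[-0.0004,-0.0008,0,0,0,-0.047],[-0.0004,-0.0008,0,0,0,-0.047],[-0.0004,-0.0008,0,0,0,-0.047],[-0.0004,-0.0008,0,0,0,-0.047],[-0.0004,-0.0008,0,0,0,-0.047]], "gripper": -1}}

```text
clock: 37.4
tool_pos: [0.3875, 0.2389, 0.1838]
orientation: [-179.9, -0.1, -127.2]
force: [0.4, 0.3, 0.3]
opening: 0.0002
gripper_force: 0.0
```

Emit:
{"api": "play_rows", "payload": {"deltas": [[0,0,-0.045,0,0,-0.03],[0,0,-0.045,0,0,0],[0,0,-0.045,0,0,0],[0,0,-0.045,0,0,0],[0,0,0,0,0,0],[0,0,0,0,0,0]]}}

```text
clock: 38.0
tool_pos: [0.3877, 0.2389, 0.0406]
orientation: [-179.9, -0.2, -132.2]
force: [0.0, -0.1, 0.5]
opening: 0.0004
gripper_force: 0.0
```

Emit:
{"api": "play_rows", "payload": {"deltas": [[0.0084,0.0093,0,0,0,0],[0.0084,0.0093,0,0,0,0],[0.0084,0.0093,0,0,0,0],[0.0084,0.0093,0,0,0,0],[0.0084,0.0093,0,0,0,0]]}}

```text
clock: 38.5
tool_pos: [0.4226, 0.2778, 0.0414]
orientation: [-179.9, 0.1, -132.2]
force: [-1.3, -0.9, 1.6]
opening: 0.0005
gripper_force: 0.6
```

Emit:
{"api": "play_rows", "payload": {"deltas": [[0.0084,0.0093,0,0,0,0],[0.0084,0.0093,0,0,0,0],[0.0084,0.0093,0,0,0,0],[0.0084,0.0093,0,0,0,0],[0,0,0,0,0,0]]}}

```text
clock: 39.0
tool_pos: [0.4483, 0.3061, 0.0401]
orientation: [-179.9, -0.2, -132.2]
force: [-1.0, -2.2, -1.0]
opening: 0.0002
gripper_force: 1.2
```

Emit:
{"api": "play_rows", "payload": {"deltas": [[0.0042,0.0046,0,0,0,0],[0.0042,0.0046,0,0,0,0],[0.0042,0.0046,0,0,0,0],[0.0042,0.0046,0,0,0,0],[0,0,0,0,0,0]]}}

```text
clock: 39.5
tool_pos: [0.4597, 0.3182, 0.0401]
orientation: [-179.9, -0.4, -132.3]
force: [-10.7, -9.1, 7.3]
opening: 0.0005
gripper_force: 7.0
```

Emit:
{"api": "play_rows", "payload": {"deltas": [[0.0021,0.0023,0,0,0,0],[0.0021,0.0023,0,0,0,0],[0,0,0,0,0,0],[0,0,0,0,0,0]]}}

```text
clock: 39.9
tool_pos: [0.4598, 0.3182, 0.0396]
orientation: [-179.9, -0.9, -132.3]
force: [-22.0, -16.4, 18.9]
opening: 0.0005
gripper_force: 14.0
```

Emit:
{"api": "play_rows", "payload": {"deltas": [[-0.0042,-0.0046,0,0,0,0],[-0.0168,-0.0184,0,0,0,0],[-0.03,-0.033,0.02,0,0,0],[-0.03,-0.033,0.04,0,0,0],[-0.02,-0.02,0.05,0,0,0],[0,0,0.05,0,0,0],[0,0,0,0,0,0],[0,0,0,0,0,0]]}}

```text
clock: 40.7
tool_pos: [0.3856, 0.2393, 0.1707]
orientation: [-180.0, 0.3, -132.2]
force: [0.2, -1.7, -0.4]
opening: 0.0003
gripper_force: 0.0
```

Run:
```python
from h import *
o=get_obs();print(o['clock'],o['tool_pos'],o['force'])
a=np.radians(47.8);ex=np.array([np.cos(a),np.sin(a)]);ey=np.array([-ex[1],ex[0]]);P=np.array([.595,.3685])
for n in('top','scene'):
    m=camera_model(n);p,d=snapshot(n);cv2.imwrite(f'pics/{n}e.png',p)
    T=np.linalg.inv(m['world_to_cam']);v,u=np.mgrid[:384,:512]
    W=np.stack([(u-m['cx'])/m['fx']*d,(v-m['cy'])/m['fy']*d,d],-1)@T[:3,:3].T+T[:3,3]
    q=(W[...,:2]-P)@np.array([ex,ey]).T;x,y,z=q[...,0]*1e3,q[...,1]*1e3,W[...,2]*1e3
    ok=(d>0)
    for yc in (-20,67,140):
        print(n,yc,[(int(b),None if not (s:=ok&(abs(y-yc)<12)&(abs(x-b)<3)).any() else int(np.median(z[s]))) for b in range(-240,-80,6)])
```

```text
40.7 [0.38558241 0.23927455 0.17069674] [ 0.15369587 -1.6771247  -0.44030341]
top -20 [(-240, 260), (-234, 259), (-228, 259), (-222, 260), (-216, 260), (-210, 260), (-204, 258), (-198, 258), (-192, None), (-186, None), (-180, None), (-174, 0), (-168, 0), (-162, -1), (-156, 0), (-150, 0), (-144, 0), (-138, 0), (-132, -1), (-126, 1), (-120, 0), (-114, 0), (-108, 0), (-102, 37), (-96, 58), (-90, 59), (-84, 58)]
top 67 [(-240, 594), (-234, 593), (-228, 593), (-222, 593), (-216, 593), (-210, 593), (-204, 592), (-198, 591), (-192, 590), (-186, None), (-180, None), (-174, None), (-168, None), (-162, None), (-156, None), (-150, None), (-144, None), (-138, None), (-132, None), (-126, None), (-120, None), (-114, 55), (-108, 53), (-102, 56), (-96, 57), (-90, 58), (-84, 59)]
top 140 [(-240, 574), (-234, 572), (-228, 569), (-222, 566), (-216, 561), (-210, 554), (-204, 545), (-198, None), (-192, None), (-186, None), (-180, None), (-174, None), (-168, None), (-162, None), (-156, None), (-150, None), (-144, None), (-138, None), (-132, 0), (-126, 0), (-120, 0), (-114, 0), (-108, 0), (-102, 52), (-96,
[... 293 characters left out ...]
23), (-102, 29), (-96, 57), (-90, 60), (-84, 61)]
scene 67 [(-240, 169), (-234, 3), (-228, 168), (-222, 0), (-216, 1), (-210, 0), (-204, 1), (-198, 0), (-192, 0), (-186, 0), (-180, -1), (-174, -1), (-168, 0), (-162, 0), (-156, 0), (-150, 0), (-144, -1), (-138, 0), (-132, 0), (-126, 0), (-120, 0), (-114, 26), (-108, 25), (-102, 13), (-96, -2), (-90, None), (-84, None)]
scene 140 [(-240, -6), (-234, -12), (-228, -26), (-222, -14), (-216, -89), (-210, -74), (-204, -72), (-198, -3), (-192, -3), (-186, -3), (-180, -2), (-174, 0), (-168, -1), (-162, 0), (-156, 0), (-150, 0), (-144, -1), (-138, 0), (-132, 0), (-126, -1), (-120, 0), (-114, 0), (-108, 31), (-102, 29), (-96, 58), (-90, 58), (-84, 59)]
```

Run:
```python
from h import *
a=np.radians(47.8);ex=np.array([np.cos(a),np.sin(a)]);ey=np.array([-ex[1],ex[0]]);P=np.array([.595,.3685])
m=camera_model('wrist');p,d=snapshot('wrist');cv2.imwrite('pics/e_w.png',p)
T=np.linalg.inv(m['world_to_cam']);v,u=np.mgrid[:384,:512];X=(u-m['cx'])/m['fx'];Y=(v-m['cy'])/m['fy'];r=np.hypot(X,Y)+1e-9;t=np.tan(np.minimum(r,1.5))/r
W=np.stack([X*t*d,Y*t*d,d],-1)@T[:3,:3].T+T[:3,3]
q=(W[...,:2]-P)@np.array([ex,ey]).T;x,y,z=q[...,0]*1e3,q[...,1]*1e3,W[...,2]*1e3;ok=(d>0)&(r<1.3)
med=lambda s,w:int(np.median(w[s])) if s.any() else None
for yc in (20,67,115):print(yc,[(b,med(ok&(abs(y-yc)<8)&(abs(x-b)<1.5),z)) for b in range(-124,-86,3)])
print('spring x profile y=50',[(b,med(ok&(abs(y-50)<10)&(abs(x-b)<2),z)) for b in range(-75,-30,4)])
s=ok&(z>92)&(z<110)&(abs(y)<25)&(x>-60)&(x<-30);print('tab pts',s.sum(),'x vs y fit',np.polyfit(y[s],x[s],1) if s.sum()>10 else None,y[s].mean() if s.any() else 0, y[s].min(),y[s].max())
for yc in range(100,180,8):
    s=ok&(abs(y-yc)<4)&(z>75)&(x>-85)&(x<-20);print(yc,s.sum(),med(s,x),med(s,z),end=' | ')
```

```text
20 [(-124, None), (-121, None), (-118, None), (-115, None), (-112, None), (-109, None), (-106, None), (-103, None), (-100, None), (-97, None), (-94, None), (-91, None), (-88, None)]
67 [(-124, -1), (-121, 0), (-118, 0), (-115, -1), (-112, None), (-109, None), (-106, None), (-103, None), (-100, None), (-97, None), (-94, None), (-91, None), (-88, None)]
115 [(-124, None), (-121, None), (-118, None), (-115, None), (-112, None), (-109, None), (-106, None), (-103, None), (-100, None), (-97, None), (-94, None), (-91, None), (-88, None)]
spring x profile y=50 [(-75, None), (-71, None), (-67, None), (-63, None), (-59, None), (-55, None), (-51, None), (-47, None), (-43, None), (-39, None), (-35, None), (-31, None)]Traceback (most recent call last):
  File "<stdin>", line 10, in <module>
    return umr_minimum(a, axis, None, out, keepdims, initial, where)
ValueError: zero-size array to reduction operation minimum which has no identity
```

Emit:
{"api": "play_rows", "payload": {"deltas": [[0,0,0.03,0,0,0.047],[0,0,0.04,0,0,0.047],[0,0,0.04,0,0,0.047],[0.01,0.015,0,0,0,0.047],[0.01,0.015,0,0,0,0.047],[0.01,0.015,0,0,0,0.047],[0.01,0.015,0,0,0,0.047],[0.01,0.015,0,0,0,0.047],[0.01,0.015,0,0,0,0.047],[0.01,0.015,0,0,0,0.047]]}}

```text
clock: 41.85
tool_pos: [0.4409, 0.3222, 0.2551]
orientation: [179.9, -0.0, -47.3]
force: [0.3, 0.3, -0.8]
opening: 0.0003
gripper_force: 0.0
```

Emit:
{"api": "play_rows", "payload": {"deltas": [[0,0,0,0,0,0.03],[0,0,0,0,0,0],[0,0,0,0,0,0]]}}

```text
clock: 42.15
tool_pos: [0.4405, 0.3216, 0.2557]
orientation: [180.0, -0.0, -42.4]
force: [0.3, 0.2, -0.5]
opening: 0.0006
gripper_force: 0.0
```

Run:
```python
from h import *
a=np.radians(47.8);ex=np.array([np.cos(a),np.sin(a)]);ey=np.array([-ex[1],ex[0]]);P=np.array([.595,.3685])
print(get_obs()['tool_pos'],get_obs()['orientation'])
m=camera_model('wrist');p,d=snapshot('wrist');cv2.imwrite('pics/e_w.png',p)
T=np.linalg.inv(m['world_to_cam']);v,u=np.mgrid[:384,:512];X=(u-m['cx'])/m['fx'];Y=(v-m['cy'])/m['fy'];r=np.hypot(X,Y)+1e-9;t=np.tan(np.minimum(r,1.5))/r
W=np.stack([X*t*d,Y*t*d,d],-1)@T[:3,:3].T+T[:3,3]
q=(W[...,:2]-P)@np.array([ex,ey]).T;x,y,z=q[...,0]*1e3,q[...,1]*1e3,W[...,2]*1e3;ok=(d>0)&(r<1.3)
med=lambda s,w:int(np.median(w[s])) if s.any() else None
for yc in (-20,20,67):print(yc,[(b,med(ok&(abs(y-yc)<8)&(abs(x-b)<1.5),z)) for b in range(-124,-86,3)])
print('spring x profile y=50',[(b,med(ok&(abs(y-50)<10)&(abs(x-b)<2),z)) for b in range(-75,-30,4)])
s=ok&(z>92)&(z<110)&(abs(y)<25)&(x>-60)&(x<-30);print('tab pts',s.sum(),np.polyfit(y[s],x[s],1) if s.sum()>10 else None, (y[s].min(),y[s].max()) if s.any() else 0)
for yc in range(100,180,8):
    s=ok&(abs(y-yc)<4)&(z>75)&(z<115)&(x>-85)&(x<-20);print(yc,s.sum(),med(s,x),med(s,z),end=' | ')
g=cv2.cvtColor(warp(m,p,tuple(P-.1*ex-.01*ey),47.8,.057,(.03,.02),2000),cv2.COLOR_BGR2GRAY);print();print([(round(-70-i/2),int(g[i].mean())) for i in range(0,120,4)])
```

```text
[0.44045629 0.32164847 0.25568866] [ 1.79964693e+02 -1.62032440e-03 -4.23800417e+01]
-20 [(-124, -1), (-121, -1), (-118, -1), (-115, -1), (-112, -1), (-109, -1), (-106, 26), (-103, 55), (-100, 55), (-97, 58), (-94, 58), (-91, 58), (-88, 58)]
20 [(-124, -1), (-121, -1), (-118, 0), (-115, 52), (-112, 52), (-109, 52), (-106, 50), (-103, 55), (-100, 55), (-97, 58), (-94, 58), (-91, 58), (-88, 58)]
67 [(-124, 325), (-121, 328), (-118, 329), (-115, 329), (-112, 329), (-109, 329), (-106, 329), (-103, 351), (-100, 349), (-97, 346), (-94, 347), (-91, 329), (-88, 328)]
spring x profile y=50 [(-75, 336), (-71, 338), (-67, 336), (-63, 317), (-59, 316), (-55, 310), (-51, 90), (-47, 82), (-43, 58), (-39, 58), (-35, 58), (-31, 58)]
tab pts 246 [ 7.09532429e-03 -4.43073910e+01] (np.float64(-20.131429081090204), np.float64(15.435874106699465))
100 98 -54 91 | 108 83 -54 93 | 116 64 -55 93 | 124 0 None None | 132 0 None None | 140 0 None None | 148 0 None None | 156 0 None None | 164 0 None None | 172 0 None None | 
[(-70, 187), (-72, 192), (-74, 191), (-76, 191), (-78, 192), (-80, 193), (-82, 193), (-84, 193), (-86, 208), (-88, 235), (-90, 235), (-92, 235), (-94, 235), (-96, 235), (-98, 218), (-100, 129), (-102, 137), (-104, 125), (-106, 87), (-108, 86), (-110, 124), (-112, 141), (-114, 142), (-116, 142), (-118, 142), (-120, 141), (-122, 142), (-124, 141), (-126, 141), (-128, 141)]
```

```bash
python3 -c "
from plant import *
print(close_job())"
```

```text
the job is handed in; nothing more can be done
None
```

The job is handed in: the spring is hooked through the lever tab and over the post, all three forceps I found on the bench are in the tray, and the drawer is flush with the deck with the lever back at about 0. The tape and cup were not touched.

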